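Fit the cross pin of the pipe stand

ROBOT

A 6-joint arm with a two-finger parallel gripper is mounted at the origin on the work surface. World frame = base frame: x ahead of the robot, y to its left, z up, the work surface at z = 0. Lengths are in m, angles in rad, forces in N, time in s.
With the tool pointing down it reaches from about 0.275 to 0.875 m from the base axis. Payload 12.5 kg.
Tool frame: the origin (TCP) lies at the very end of the fingers, on their centre line; the grasp point (between the pads) lies 19 mm behind it (bot.grip_depth is the distance from the TCP to the grasp point, in m); z points along the fingers, y is the direction in which the jaws open and shut (so a half turn about z gives the same grasp; the last joint's range is limited). The gripper opens to 85 mm and grips with 20 to 120 N. Pads are 22 mm wide; open, the fingers measure 114 mm over their backs; the gripper's body (76 mm by 85 mm) begins 54 mm behind the grasp point. The pads swing forward as they close: fully open they stand 13 mm farther back than shut.
Start: joints at [-1.404, 0.351, 1.652, -0, 1.139, -0.085], TCP at [0.137, -0.533, 0.231] pointing down, gripper open.
Joint ranges: [-2.75, 2.75], [-0.79, 2.1], [0.01, 2.65], [-1.57, 4.71], [0.07, 3.14], [-2.87, 2.87]. Speed limits (rad/s): [2.22, 2.22, 2.79, 3.14, 3.14, 3.14].

INTERFACE

Orientations are given as a 3x3 rotation matrix whose columns are the frame's x, y, z axes.
In Python, from cell import bot gives the robot as it stands.
- The arm moves only by the shell command python3 -m jog 'ROWS' [FORCE]. ROWS is a JSON object of lists of equal length, an entry for each row: "dp": the shift along the tool's x, y, z in mm, a list of three; "turn": the turn, a rotation vector about the tool's x, y, z in degrees, a list of three; "gripper": the closure, from 0 (fully open) to 1 (shut). In form: {"dp": [[x, y, z], ...], "turn": [[ax, ay, az], ...], "gripper": [gripper, ...]}. A call has 1 to 5 rows; each row shifts and turns the commanded pose from where the row before left it, along the tool's axes as they then stand; what a row does not reach is not made up. A row lasts 1/10 s, in which the tool goes at most 50 mm and 8.59 degrees, less where a joint would pass 70% of its speed; a pose out of reach is approached as far as the arm can. A call is refused whole if a number of a shift passes 50 or a number of a turn 8.59, either way. A call with a gripper value outside its range is refused whole. The fingers move at their own pace and stop on an object; FORCE is the grip in N (left out, the last holds). Time passes only in rows, so rows that do not move let the fingers close. It gives the time, the measured TCP pose, the force and the opening at its end, in the units of the state.
- bot.get_obs(): the state, without advancing time (a new reading comes with each control period).
- bot.grab_frame(name): name is "scene" or "top" or "wrist"; returns a dict with "pixels" (480x640x3 uint8, blue, green, red), "fx", "fy", "cx", "cy" (pixels), "R" (3x3) and "t" (3): a world point X has camera coordinates R X + t; the wrist camera has in their place "T_tool_cam" (4x4, takes a point from camera to tool coordinates, whose origin is the TCP and whose axes are the flange's). Camera axes: x right, y down, z forward; pixel columns grow to the right and rows downward; lengths in m; the calibration is good to about 2 mm. The wrist camera is an equidistant fisheye: a pixel r from the principal point sees the ray r / f radians off the axis. A picture is of the moment at which its call begins: read the wrist's pose just before it. There is no depth.
- bot.close_job(): hands the job in, once; it reports no verdict.
The state is a dict: "time_s": time; "joint_pos": joint angles; "joint_velocities": joint speeds; "joint_torque": joint torques, N m; "position": TCP position; "tool_rot": TCP orientation; "ft_force": force on the tool from outside, world axes, zero at the start; "wrist_torque": the same for the moment, N m; "grip_width": opening from 0.0 (shut) to 1.0 (fully open).
Only numpy, scipy, OpenCV 4.12 (cv2) and the standard library are available. Lean on these libraries where they do the work, as an engineer would, in place of code of your own. Each camera call takes 0.05 s, during which the arm holds its last target.

TASK

The pipe stand on the bench needs its cross pin so that pipes can rest on it. Slide the cover plate of the spares box all the way along to its end stop (slide it, do not lift it off), take out the long headed steel pin from whichever pocket holds it, thread it from the robot's side through the bores of both uprights, and push it fully home until its head sits against the near upright. Leave the oil bottle where it is.

Things in the scene. Friction and masses are not known exactly. Their poses are not given: they have to be found in the camera images.
- box: Blue spares box, fixed to the bench, 182 (x) by 296 (y) mm, rim 48 mm high. Origin: centre of its underside. Its -y half has two pockets; the +y half is a flat dark deck at rim height onto which the cover slides, up to a stop at y = 144 mm. Rails 8 mm high along both x edges guide the cover, with 2 mm of play on each side. No rail or stop at the -y end.
- pocket_a (a point): Floor centre of the pocket at the box's y = -110 mm: 160 (x) by 64 (y) mm inside, floor 6 mm above the bench. One pocket holds the pin, the other a plain copper pipe offcut. Two saddles, 24 mm wide and 6 mm thick, at x = -55 and x = 40 mm, carry the part along x, its axis 32 mm above the bench.
- pocket_b (a point): Floor centre of the other pocket, at the box's y = -40 mm: same size and saddles. The wall between the pockets is 6 mm thick and reaches the rim.
- cover_mid (a point): Centre of the loose aluminium cover plate, 170 (x) by 146 (y) by 4 mm, 0.24 to 0.42 kg, lying on the box rim between the rails, at first over both pockets. It slides freely along the box's +y; against the end stop its centre is at y = +71 mm in the box frame (some 146 mm of travel). Axes parallel to the box's.
- cover_bar (a point): Middle of the raised bar across the cover's top: 90 mm long (x), 8 mm thick (y), standing 20 mm above the plate, over the plate's centre; its top is 72 mm above the bench, the plate's top face 52 mm. The point is at mid thickness, 10 mm below the bar's top. Pushing its -y face towards +y slides the cover.
- pin_mid (a point): Steel cross pin, 0.12 to 0.24 kg: shank 14 mm in diameter, 130 mm long, last 5 mm tapered; head 24 mm in diameter, 10 mm thick, at its -x end. x runs along the pin from head to tip (it may roll about x). Point on the axis, 60 mm from the head's inner face, 70 mm from the tip; centre of mass about 8 mm nearer the head. In the box the head points to the box's -x, towards the robot.
- pin_head (a point): Point on the pin's axis at the head's inner face (the shoulder that bears on the upright). The head's outer face is 10 mm behind it.
- pin_tip (a point): Point on the pin's axis at the end of its tip, 130 mm from the shoulder.
- bore_near (a point): Centre of the near upright's bore, on the face towards the robot. Pipe stand, fixed: dark base 150 by 100 by 10 mm and two blue uprights, each 12 mm thick, 70 mm wide, top 90 mm above the bench, 50 mm gap between, with aligned level bores 16.5 mm in diameter, axis 70 mm above the bench. x runs along the bores away from the robot (threading direction); z up.
- bore_far (a point): Centre of the exit of the far upright's bore, 74 mm beyond bore_near along the same axis; same axes.
- oil_mid (a point): Middle of an upright oil bottle, 48 mm in diameter, 120 mm high, standing on the bench; not to be moved.
Not all that is in view belongs to the job. There is more than one size of the part that bears cover_mid; the job needs the larger. What is shaped like the part that bears bore_near but red is not meant.

How it is judged:
On the way, in this order (a step that is already met when the one before it is completed fails the run):
1. the cover plate is slid along the box to its end stop (within 20 mm) (y of cover_mid in the frame of box above 0.051 m), for 0.2 s.
2. the pin is lifted out of its pocket, clear of the box (height (world z) of pin_head above 0.062 m and height (world z) of pin_tip above 0.058 m), for 0.1 s.
3. the pin's tip has passed through both bores (x of pin_tip in the frame of bore_far above 0.002 m and y of pin_tip in the frame of bore_far between -0.008 and 0.008 m and z of pin_tip in the frame of bore_far between -0.008 and 0.008 m and angle between the x axis of pin_mid and the x axis of bore_near, either way round below 0.1 rad), for 0.1 s.
At the end, for the whole second after the job is handed in: Pin through both uprights, head on the robot's side, shoulder within 5 mm of the near bore's mouth, within 0.07 rad of the bores' line, tip 50 mm or more past the far upright, at rest; cover flat on the box within 20 mm of its end stop; oil bottle within 30 mm of its start (distance between pin_head and bore_near below 0.005 m and x of pin_tip in the frame of bore_far above 0.05 m and angle between the x axis of pin_mid and the x axis of bore_near, either way round below 0.07 rad and y of cover_mid in the frame of box above 0.051 m and z of cover_mid in the frame of box between 0.046 and 0.056 m and linear speed of pin below 0.02 m/s and distance of oil_mid from where it was at the start of the episode below 0.03 m); the robot touches nothing.
It fails at once if the cover plate is lifted off the box (more than 20 mm) (z of cover_mid in the frame of box above 0.07 m).
It fails at once if the oil bottle is moved more than 30 mm (distance of oil_mid from where it was at the start of the episode above 0.03 m).
It also fails if it takes over 72 s, if anything falls off the work surface, if the arm or the gripper's body presses on something with over 40 N, if the wrist force passes 120 N, or if a joint passes its speed limit or range.

## Working session

There is one attempt and no reset: what is moved stays moved. The work goes in short steps, Python scripts to look and compute and a shell command to move; the robot and the scene stay as the last step left them, time stands still between calls to the robot, and variables do not carry over. Pictures are saved under pics/ and viewed, and the job is handed in when it is done.

```bash
ls; mkdir -p pics
python3 - <<'E'
from cell import bot
import cv2
o=bot.get_obs()
for k,v in o.items(): print(k,v)
for n in ["scene","top","wrist"]:
    f=bot.grab_frame(n); cv2.imwrite(f"pics/{n}0.png",f["pixels"])
    print(n,{k:(v if k!="pixels" else 0) for k,v in f.items()})
E
```

```text
pics
time_s 0.0
joint_pos [-1.40359800e+00  3.51255221e-01  1.65243458e+00 -9.13087313e-06
  1.13906930e+00 -8.46031616e-02]
joint_velocities [0.00069057 0.0012593  0.00057549 0.0007525  0.00119547 0.00229839]
joint_torque [ 2.15296452e-03 -5.06097293e+01 -2.91406828e+01 -1.41422302e-05
  4.55208370e-03 -1.68913903e-05]
position [ 0.13699808 -0.53232548  0.23074403]
tool_rot [[ 9.68464210e-01  2.49152631e-01 -2.02297232e-04]
 [ 2.49152697e-01 -9.68463532e-01  1.14879609e-03]
 [ 9.03080761e-05 -1.16297079e-03 -9.99999320e-01]]
ft_force [ 0.6942263   0.39666743 -0.57876265]
wrist_torque [-0.05827972  0.00359158 -0.02087772]
grip_width 0.9992281140781866
scene {'pixels': 0, 'fx': 524.0146006117706, 'fy': 524.0146006117706, 'cx': 321.8570472873036, 'cy': 232.1457887115302, 'R': array([[-0.01911902,  0.99979663,  0.00641504],
       [ 0.8489328 ,  0.01962277, -0.52813639],
       [-0.52815486, -0.00465151, -0.84913533]]), 't': array([ 0.00496136, -0.49442101,  1.38118268])}
top {'pixels': 0, 'fx': 462.5190488111922, 'fy': 462.5190488111922, 'cx': 312.4010406148034, 'cy': 246.45078885142235, 'R': array([[ 0.00271351, -0.9996743 ,  0.02537585],
       [-0.99203693, -0.00588635, -0.12580969],
       [ 0.12591808, -0.02483239, -0.9917298 ]]), 't': array([-0.0270139 ,  0.64119138,  0.70813208])}
wrist {'pixels': 0, 'fx': 371.64829954431775, 'fy': 371.64829954431775, 'cx': 313.60558611329157, 'cy': 241.69722120519498, 'T_tool_cam': array([[-6.90815787e-04, -9.53074942e-01, -3.02733673e-01,
         7.72594399e-02],
       [ 9.99999422e-01, -9.07730651e-04,  5.75819494e-04,
        -5.16906251e-04],
       [-8.23599765e-04, -3.02733100e-01,  9.53075019e-01,
        -1.42220450e-01],
       [ 0.00000000e+00,  0.00000000e+00,  0.00000000e+00,
         1.00000000e+00]])}
```

View pics/scene0.png

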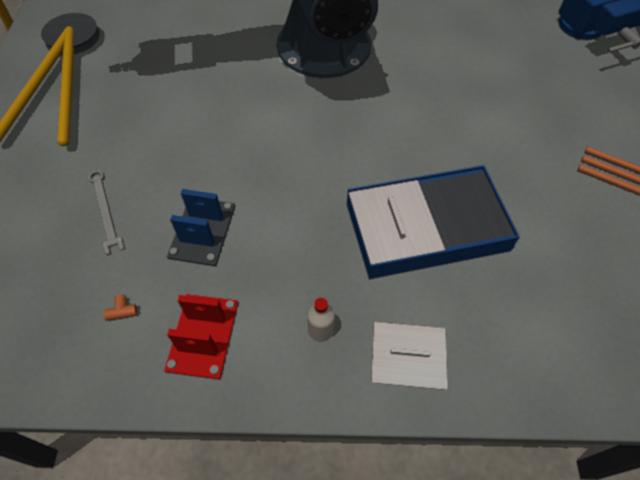

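View pics/top0.png

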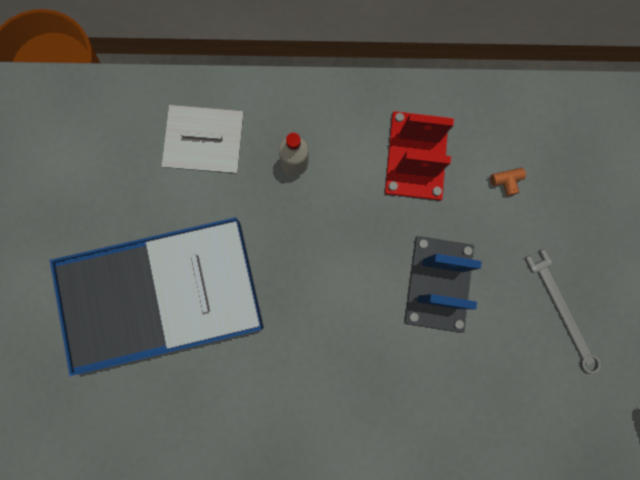

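View pics/wrist0.png

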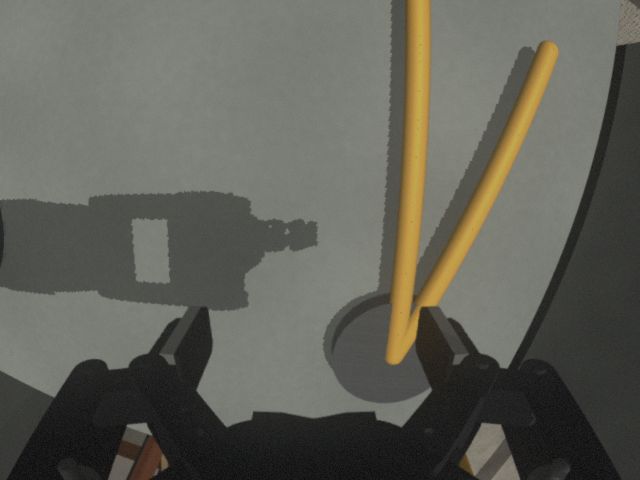

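Scene: the cover (white) is at top-view ~(205,285) with its bar at (200,284), the blue stand at (440,285), the bottle at (293,150). The red stand and the small plate are decoys. Now measuring them.

```bash
cat > h.py <<'E'
import numpy as np, cv2
from cell import bot
def ray(f,u,v,o=None):
    if "T_tool_cam" in f:
        o=o or bot.get_obs(); T=f["T_tool_cam"]
        x=(u-f["cx"])/f["fx"]; y=(v-f["cy"])/f["fy"]; r=np.hypot(x,y)+1e-12
        d=np.array([x/r*np.sin(r),y/r*np.sin(r),np.cos(r)])
        Rt=np.array(o["tool_rot"]); p=np.array(o["position"])
        return p+Rt@T[:3,3], Rt@T[:3,:3]@d
    d=np.array([(u-f["cx"])/f["fx"],(v-f["cy"])/f["fy"],1.])
    return -f["R"].T@f["t"], f["R"].T@d
def onz(f,u,v,z,o=None):
    c,d=ray(f,u,v,o); return c+d*(z-c[2])/d[2]
def two(r1,r2):
    A=[];b=[]
    for c,d in (r1,r2):
        d=d/np.linalg.norm(d);P=np.eye(3)-np.outer(d,d);A.append(P);b.append(P@c)
    x=np.linalg.lstsq(np.vstack(A),np.hstack(b),rcond=None)[0]
    return x
def comps(m,n=6,amin=40):
    c,_=cv2.findContours(m.astype(np.uint8),cv2.RETR_EXTERNAL,cv2.CHAIN_APPROX_NONE)
    return sorted([k for k in c if cv2.contourArea(k)>amin],key=cv2.contourArea,reverse=True)[:n]
E
python3 - <<'E'
from h import *
np.set_printoptions(precision=4,suppress=True)
for n in ["top","scene"]:
    f=bot.grab_frame(n); im=f["pixels"]; hsv=cv2.cvtColor(im,cv2.COLOR_BGR2HSV)
    white=(hsv[...,1]<40)&(hsv[...,2]>165)
    blue=(hsv[...,0]>100)&(hsv[...,0]<125)&(hsv[...,1]>150)
    for nm,m,z in (("white",white,.052),("blue",blue,.09)):
        for c in comps(m,5):
            r=cv2.minAreaRect(c); P=cv2.boxPoints(r)
            W=np.array([onz(f,*p,z)[:2] for p in P])
            print(n,nm,cv2.contourArea(c),np.round(r[0]),W.mean(0),"sides",np.linalg.norm(W[1]-W[0]),np.linalg.norm(W[2]-W[1]),"\n",W.tolist() and np.round(W,4).tolist())
f=bot.grab_frame("top");im=f["pixels"]
cv2.imwrite("pics/topA.png",cv2.resize(im[210:350,40:280],None,fx=3.3,fy=3.3,interpolation=cv2.INTER_CUBIC))
cv2.imwrite("pics/topB.png",cv2.resize(im[220:345,390:500],None,fx=4.5,fy=4.5,interpolation=cv2.INTER_CUBIC))
f=bot.grab_frame("scene");im=f["pixels"]
cv2.imwrite("pics/scB.png",cv2.resize(im[170:280,150:250],None,fx=5,fy=5,interpolation=cv2.INTER_CUBIC))
E
```

```text
top white 9362.5 [201. 284.] [0.5801 0.1504] sides 0.14488220853395073 0.16727993734558227 
 [[0.6442, 0.2414], [0.6774, 0.1004], [0.5148, 0.061], [0.4842, 0.1987]]
top white 161.5 [204. 160.] [0.7804 0.1524] sides 0.008840601680698858 0.10359904366675225 
 [[0.7815, 0.2041], [0.7903, 0.2035], [0.7794, 0.1005], [0.7706, 0.1013]]
top blue 1519.5 [153. 295.] [0.5622 0.212 ] sides 0.2910387396150605 0.17502684124782422 
 [[0.6096, 0.3767], [0.6813, 0.0946], [0.5119, 0.0507], [0.446, 0.3258]]
top blue 543.5 [451. 263.] [ 0.6117 -0.2342] sides 0.01965937385048975 0.08581927833065353 
 [[0.6089, -0.19], [0.6282, -0.1938], [0.6144, -0.2785], [0.5952, -0.2744]]
top blue 396.5 [447. 301.] [ 0.5533 -0.2255] sides 0.013487440162134887 0.08560698391248106 
 [[0.5531, -0.182], [0.5664, -0.1845], [0.5534, -0.2691], [0.5402, -0.2664]]
scene white 4924.0 [397. 221.] [0.5803 0.1526] sides 0.15745249040623355 0.18429866692854194 
 [[0.5205, 0.0621], [0.4629, 0.2086], [0.6449, 0.2372], [0.693, 0.1026]]
scene white 4105.0 [411. 355.] [0.8537 0.1608] sides 0.10356336575224942 0.13198683319079288 
 [[0.9007, 0.0908], [0.7978, 0.1029], [0.8074, 0.2345], [0.9091, 0.2148]]
scene blue 2501.0 [600.  19.] [-0.0037  0.6853] sides 0.2036220672584585 0.1570627940556545 
 [[-0.0759, 0.603], [-0.0817, 0.8066], [0.0688, 0.7615], [0.074, 0.57]]
scene blue 2330.5 [433. 219.] [0.5977 0.2168] sides 0.33195132662780946 0.20905959054604356 
 [[0.5408, 0.0494], [0.4538, 0.3698], [0.6629, 0.3681], [0.7333, 0.0798]]
scene blue 825.5 [192. 230.] [ 0.6389 -0.2331] sides 0.05322516208303158 0.08691310923689811 
 [[0.6592, -0.2742], [0.606, -0.2766], [0.6191, -0.1907], [0.6715, -0.1907]]
scene blue 802.5 [202. 205.] [ 0.5813 -0.2234] sides 0.05727347728902905 0.08566873120501638 
 [[0.6038, -0.2639], [0.5466, -0.2665], [0.5592, -0.1817], [0.6156, -0.1817]]
```

View pics/topA.png

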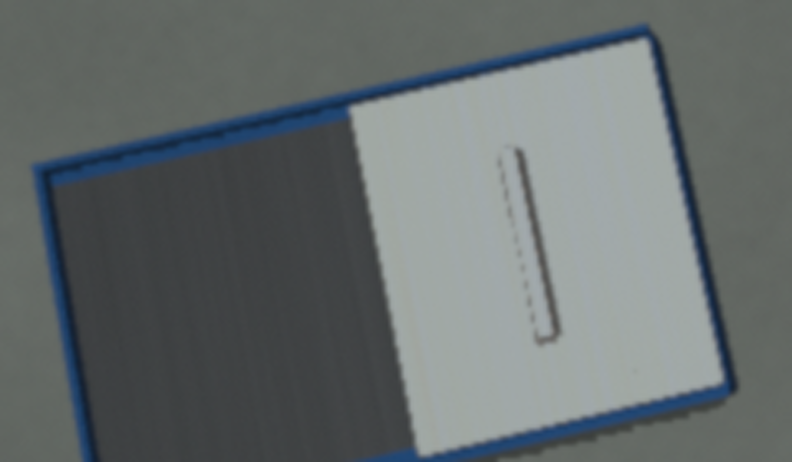

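View pics/topB.png

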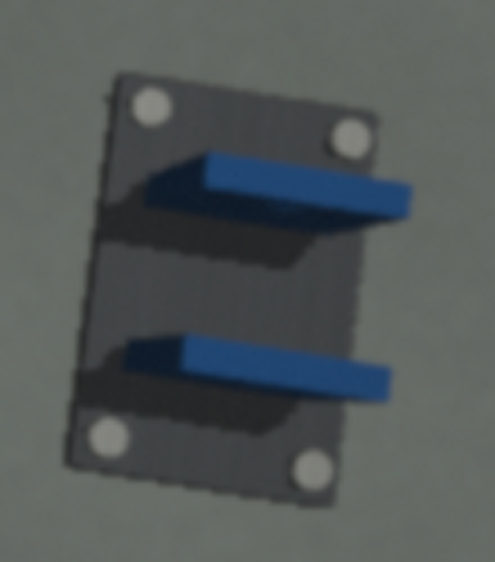

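View pics/scB.png

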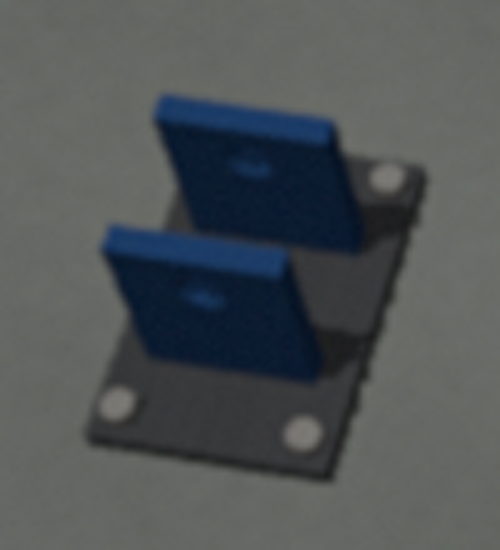

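Run:
```python
from h import *
np.set_printoptions(precision=4,suppress=True)
f=bot.grab_frame("top"); g=bot.grab_frame("scene")
up=lambda p,s,ox,oy:((p[0]+.5)/s-.5+ox,(p[1]+.5)/s-.5+oy)
def show(nm,P,f,s,ox,oy,z):
    W=np.array([onz(f,*up(p,s,ox,oy),z)[:2] for p in P]); print(nm,W.mean(0),W.tolist() and np.round(W,4).tolist(),[round(float(np.linalg.norm(W[i]-W[i-1])),4) for i in range(len(W))]); 
    d=W[1]-W[0]; print("  ang of p1-p0 deg",np.degrees(np.arctan2(d[1],d[0])))
show("cover",[(350,107),(648,38),(725,383),(418,456)],f,3.3,40,210,.052)
show("bar",[(540,340),(509,150)],f,3.3,40,210,.072)
show("far",[(207,152),(412,185),(408,220),(204,187)],f,4.5,390,220,.09)
show("near",[(186,333),(391,367),(388,402),(180,368)],f,4.5,390,220,.09)
show("base",[(120,72),(379,112),(334,508),(66,466)],f,4.5,390,220,.01)
show("s near",[(162,96),(335,121),(331,139),(156,117)],g,5,150,170,.09)
show("s far",[(112,226),(287,250),(280,280),(105,250)],g,5,150,170,.09)
# bottle
show("bottle cap",[(293,141)],f,1,0,0,.12) if 0 else print(onz(f,293,141,.12), onz(g,321,304,.12))
```

```text
cover [0.5804 0.1493] [[0.6453, 0.2399], [0.6799, 0.0984], [0.515, 0.0583], [0.4812, 0.2006]] [0.1687, 0.1457, 0.1697, 0.1463]
  ang of p1-p0 deg -76.25396704603686
bar [0.579  0.1502] [[0.5352, 0.1416], [0.6228, 0.1588]] [0.0893, 0.0893]
  ang of p1-p0 deg 11.100902851144859
far [ 0.6142 -0.2442] [[0.6255, -0.2103], [0.6147, -0.2797], [0.6029, -0.2779], [0.6137, -0.209]] [0.012, 0.0703, 0.012, 0.0698]
  ang of p1-p0 deg -98.87042258499767
near [ 0.5533 -0.2347] [[0.5647, -0.2014], [0.5536, -0.27], [0.542, -0.2685], [0.5531, -0.199]] [0.0118, 0.0695, 0.0117, 0.0703]
  ang of p1-p0 deg -99.16813597606345
base [ 0.5839 -0.2392] [[0.6649, -0.2018], [0.6502, -0.3], [0.5026, -0.2771], [0.5177, -0.1779]] [0.149, 0.0993, 0.1494, 0.1003]
  ang of p1-p0 deg -98.49035264009555
s near [ 0.5552 -0.2329] [[0.5454, -0.2669], [0.5557, -0.1983], [0.5643, -0.1987], [0.5555, -0.2676]] [0.0101, 0.0694, 0.0086, 0.0694]
  ang of p1-p0 deg 81.41477288989837
s far [ 0.617  -0.2427] [[0.6063, -0.2759], [0.6156, -0.2088], [0.6289, -0.2096], [0.6171, -0.2767]] [0.0108, 0.0678, 0.0134, 0.0682]
  ang of p1-p0 deg 82.17548670032537
[0.7893 0.007  0.12  ] [0.7956 0.0081 0.12  ]
```

Sizes check out: the cover reads 169×146 mm, the uprights 70×12 mm, the base 149×100 mm. Box yaw is about 13.6°, stand yaw about -8.8°. I'll move over the cover bar at (0.580, 0.150); the tool's yaw is already nearly the same as the box's.

```bash
python3 -m jog '{"dp":[[30,-27.5,0],[30,-27.5,0],[30,-27.5,0],[30,-27.5,0],[30,-27.5,0]],"turn":[[0,0,0.8],[0,0,0],[0,0,0],[0,0,0],[0,0,0]],"gripper":[0.7,0.7,0.7,0.7,0.7]}' 30
python3 -m jog '{"dp":[[30,-27.5,0],[30,-27.5,0],[30,-27.5,0],[30,-27.5,0],[30,-27.5,0]],"turn":[[0,0,0],[0,0,0],[0,0,0],[0,0,0],[0,0,0]],"gripper":[0.7,0.7,0.7,0.7,0.7]}'
python3 -m jog '{"dp":[[30,-27.5,0],[30,-27.5,0],[30,-27.5,0],[30,-27.5,0],[30,-27.5,0]],"turn":[[0,0,0],[0,0,0],[0,0,0],[0,0,0],[0,0,0]],"gripper":[0.7,0.7,0.7,0.7,0.7]}'
python3 -m jog '{"dp":[[30,-27.5,0],[30,-27.5,0],[30,-27.5,0],[30,-27.5,0],[0,0,0]],"turn":[[0,0,0],[0,0,0],[0,0,0],[0,0,0],[0,0,0]],"gripper":[0.7,0.7,0.7,0.7,0.7]}'
python3 - <<'E'
from h import *
o=bot.get_obs(); f=bot.grab_frame("wrist"); cv2.imwrite("pics/w1.png",f["pixels"])
R=o["tool_rot"];print(o["position"],R,o["ft_force"],o["grip_width"])
print("to bar in tool mm",1e3*R.T@(np.array([.580,.150,.058])-o["position"]))
E
```

```text
time_s: 0.95
position: [0.2506, -0.362, 0.2314]
tool_rot: [[0.972, 0.235, 0.0], [0.235, -0.972, -0.0], [0.0, 0.0, -1.0]]
ft_force: [0.0, -0.3, 0.7]
grip_width: 0.301
time_s: 1.45
position: [0.364, -0.1929, 0.2315]
tool_rot: [[0.972, 0.235, 0.0], [0.235, -0.972, -0.0], [0.0, 0.0, -1.0]]
ft_force: [1.7, -0.8, -0.0]
grip_width: 0.3
time_s: 1.95
position: [0.4775, -0.0238, 0.2314]
tool_rot: [[0.972, 0.236, 0.0], [0.236, -0.972, -0.0], [0.0, 0.0, -1.0]]
ft_force: [0.0, -1.5, -0.5]
grip_width: 0.298
time_s: 2.45
position: [0.569, 0.1131, 0.2309]
tool_rot: [[0.971, 0.239, 0.001], [0.239, -0.971, 0.001], [0.001, -0.001, -1.0]]
ft_force: [-0.7, 0.3, -0.7]
grip_width: 0.299
[0.56898495 0.11308338 0.23093866] [[ 9.71140835e-01  2.38505582e-01  7.51889990e-04]
 [ 2.38505034e-01 -9.71140971e-01  7.50737744e-04]
 [ 9.09246317e-04 -5.49742532e-04 -9.99999436e-01]] [-0.72892174  0.31202452 -0.66581021] 0.2992176280160873
to bar in tool mm [ 19.34472107 -33.12901934 172.97455862]
```

View pics/w1.png

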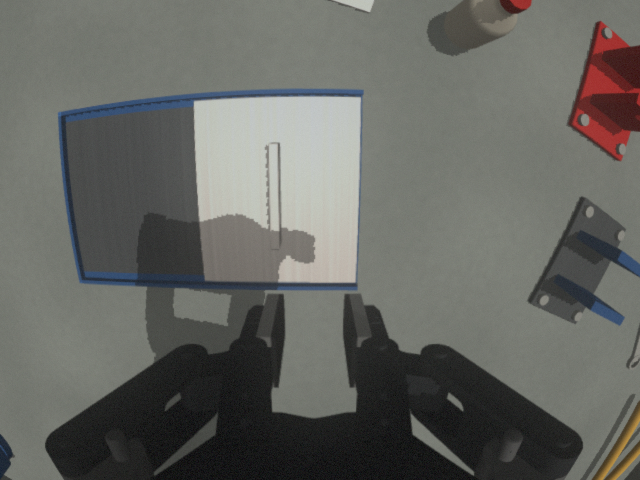

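The wrist view shows the bar at (275,144) to (275,249) and the stand on the right at (590,260). Cross-checking the bar's position from it.

Run:
```python
from h import *
np.set_printoptions(precision=4,suppress=True)
o=bot.get_obs();f=bot.grab_frame("wrist")
a,b=onz(f,275,144,.072,o),onz(f,275,249,.072,o); m=(a+b)/2
print(a,b,m,np.linalg.norm(a-b),np.degrees(np.arctan2(*(a-b)[[1,0]])))
C=np.array([onz(f,*p,.052,o) for p in [(195,101),(360,97),(355,283),(205,281)]]);print(C,C.mean(0))
R=o["tool_rot"]
print("bar in tool",1e3*R.T@(np.array([m[0],m[1],.058])-o["position"]))
```

```text
[0.6227 0.157  0.072 ] [0.5357 0.1379 0.072 ] [0.5792 0.1475 0.072 ] 0.0890260900368671 12.382841383124115
[[0.6445 0.237  0.052 ]
 [0.6783 0.0981 0.052 ]
 [0.5132 0.0579 0.052 ]
 [0.4799 0.1987 0.052 ]] [0.579  0.1479 0.052 ]
bar in tool [ 19.609  -32.3913 172.7593]
```

```bash
python3 -m jog '{"dp":[[19.5,-33,0],[0,0,40],[0,0,45],[0,0,40],[0,0,25]],"turn":[[0,0,0.2],[0,0,0],[0,0,0],[0,0,0],[0,0,0]],"gripper":[0.7,0.7,0.7,0.7,0.7]}'
python3 -m jog '{"dp":[[0,0,12],[0,0,10],[0,0,0]],"turn":[[0,0,0],[0,0,0],[0,0,0]],"gripper":[0.7,0.7,0.7]}'
python3 -m jog '{"dp":[[0,-5,0],[0,-5,0],[0,-10,0],[0,-14,0],[0,-14,0]],"turn":[[0,0,0],[0,0,0],[0,0,0],[0,0,0],[0,0,0]],"gripper":[0.7,0.7,0.7,0.7,0.7]}'
```

```text
time_s: 3.05
position: [0.577, 0.1451, 0.0787]
tool_rot: [[0.973, 0.231, -0.003], [0.231, -0.973, -0.001], [-0.003, -0.0, -1.0]]
ft_force: [0.3, 0.4, 0.0]
grip_width: 0.301
time_s: 3.35
position: [0.5785, 0.146, 0.0592]
tool_rot: [[0.973, 0.232, -0.0], [0.232, -0.973, -0.0], [-0.0, -0.0, -1.0]]
ft_force: [0.0, 0.8, 0.7]
grip_width: 0.301
time_s: 3.85
position: [0.5674, 0.1944, 0.0597]
tool_rot: [[0.973, 0.232, 0.001], [0.232, -0.973, 0.0], [0.001, 0.0, -1.0]]
ft_force: [0.6, -2.5, 2.7]
grip_width: 0.304
```

Pushing force is about 2.5 N, so the cover is sliding. I'll continue.

```bash
python3 -m jog '{"dp":[[0,-14,0],[0,-14,0],[0,-14,0],[0,-14,0],[0,-14,0]],"turn":[[0,0,0],[0,0,0],[0,0,0],[0,0,0],[0,0,0]],"gripper":[0.7,0.7,0.7,0.7,0.7]}'
python3 -m jog '{"dp":[[0,-10,0],[0,-7,0],[0,-5,0],[0,-4,0],[0,0,0]],"turn":[[0,0,0],[0,0,0],[0,0,0],[0,0,0],[0,0,0]],"gripper":[0.7,0.7,0.7,0.7,0.7]}'
python3 -m jog '{"dp":[[0,-2,0],[0,-2,0],[0,0,0]],"turn":[[0,0,0],[0,0,0],[0,0,0]],"gripper":[0.7,0.7,0.7]}'
python3 - <<'E'
from h import *
f=bot.grab_frame("top");cv2.imwrite("pics/t2.png",f["pixels"])
E
```

```text
time_s: 4.35
position: [0.5509, 0.2624, 0.0593]
tool_rot: [[0.973, 0.232, -0.0], [0.232, -0.973, -0.0], [-0.0, 0.0, -1.0]]
ft_force: [0.7, -3.7, 1.7]
grip_width: 0.301
time_s: 4.85
position: [0.545, 0.2869, 0.0592]
tool_rot: [[0.973, 0.232, -0.0], [0.232, -0.973, 0.0], [-0.0, -0.0, -1.0]]
ft_force: [0.9, 0.3, -0.4]
grip_width: 0.297
time_s: 5.15
position: [0.5441, 0.2905, 0.0592]
tool_rot: [[0.973, 0.232, -0.0], [0.232, -0.973, 0.0], [-0.0, -0.0, -1.0]]
ft_force: [-0.7, -0.6, 0.1]
grip_width: 0.3
```

View pics/t2.png

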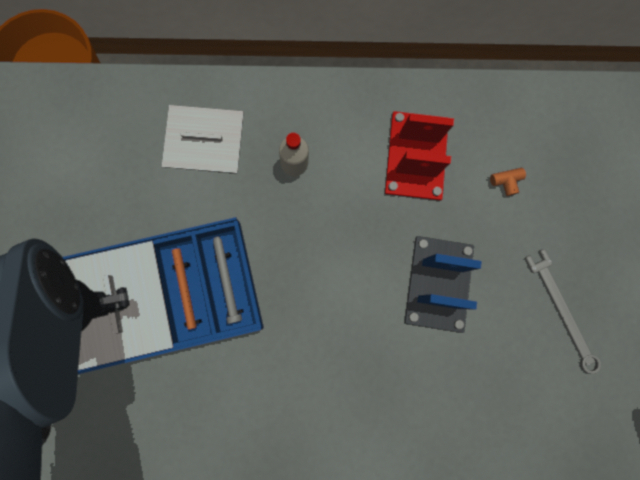

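The cover is slid open. The pin lies in pocket A, with its head at (234,319) and tip at (217,240). The copper offcut is in pocket B. I'll lift and look from above.

```bash
python3 -m jog '{"dp":[[0,0,-20],[0,0,-40],[0,0,-45],[0,0,-45],[0,20,-20]],"turn":[[0,0,0],[0,0,0],[0,0,0],[0,0,0],[0,0,0]],"gripper":[0.7,0.7,0.7,0.7,0.6]}'
python3 -m jog '{"dp":[[0,40,0],[0,40,0],[-10,40,0],[-20,20,0],[0,0,0]],"turn":[[0,0,0],[0,0,0],[0,0,0],[0,0,0],[0,0,0]],"gripper":[0.6,0.6,0.6,0.6,0.6]}'
python3 - <<'E'
from h import *
o=bot.get_obs(); f=bot.grab_frame("wrist"); cv2.imwrite("pics/w3.png",f["pixels"]);print(o["position"])
f=bot.grab_frame("top");cv2.imwrite("pics/t3.png",cv2.resize(f["pixels"][210:390,30:280],None,fx=3.2,fy=3.2,interpolation=cv2.INTER_CUBIC))
E
```

```text
time_s: 5.7
position: [0.5496, 0.2726, 0.2338]
tool_rot: [[0.972, 0.234, 0.005], [0.234, -0.972, 0.003], [0.006, -0.002, -1.0]]
ft_force: [0.1, -0.2, 0.5]
grip_width: 0.4
time_s: 6.2
position: [0.5513, 0.1252, 0.2294]
tool_rot: [[0.973, 0.229, -0.001], [0.229, -0.973, -0.0], [-0.001, 0.0, -1.0]]
ft_force: [0.3, 0.5, 0.0]
grip_width: 0.399
[0.55126188 0.12524387 0.2293626 ]
```

View pics/w3.png

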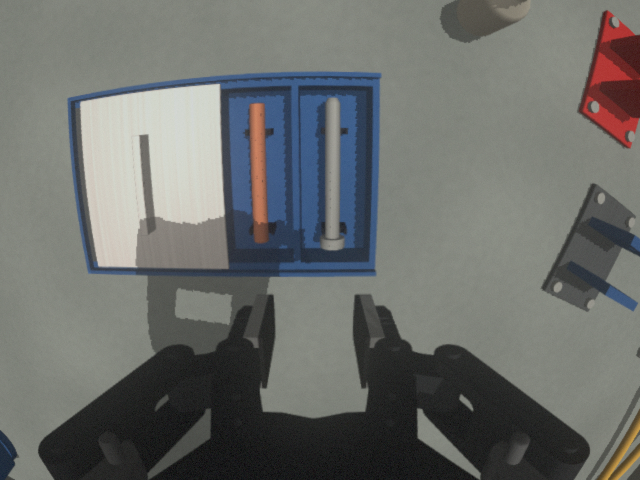

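View pics/t3.png

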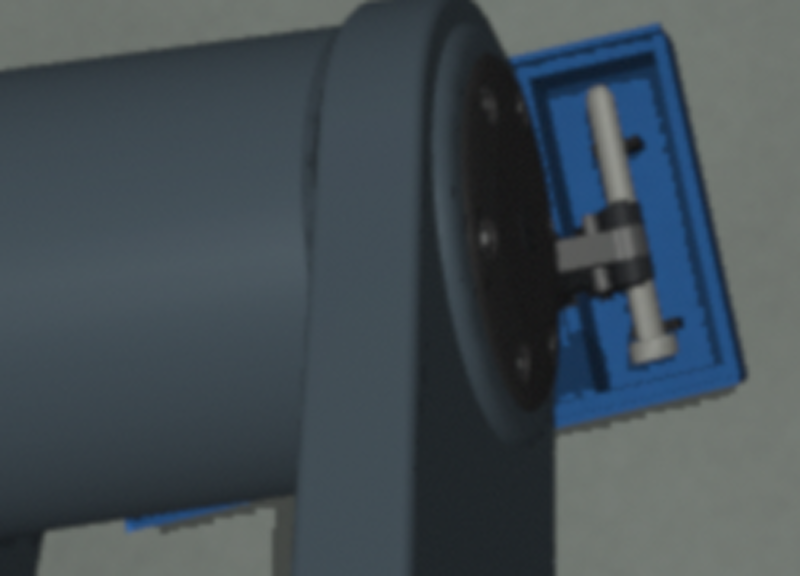

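The cover is against its stop. Now measuring the pin at axis height 32 mm.

Run:
```python
from h import *
np.set_printoptions(precision=4,suppress=True)
o=bot.get_obs();f=bot.grab_frame("wrist");im=f["pixels"]
hsv=cv2.cvtColor(im,cv2.COLOR_BGR2HSV)
m=(hsv[...,1]<60)&(hsv[...,2]>85); m[:90]=0;m[255:]=0;m[:,:315]=0;m[:,350:]=0
c=comps(m,1)[0];x,y,w,h=cv2.boundingRect(c);print(x,y,w,h)
P=[]
for v in range(y,y+h,6):
    u=np.flatnonzero(m[v]); print(v,u.min(),u.max(),end="; ")
    P.append((u.min()/2+u.max()/2,v))
print()
W=np.array([onz(f,*p,.032,o)[:2] for p in P[1:-4]])
d,_=W[-1]-W[0],0
l=cv2.fitLine(W.astype(np.float32),cv2.DIST_L2,0,1e-6,1e-6).ravel();print(l,np.degrees(np.arctan2(l[1],l[0])))
tip=onz(f,332.,y,.032,o);hd=onz(f,332.,y+h-1,.032,o);print("tip",tip,"headend",hd,np.linalg.norm(tip-hd))
R=o["tool_rot"]
for q in (tip,hd,np.array([*l[2:],.032])): print("tool mm",1e3*R.T@(q-o["position"]))
# stand tops
big=cv2.resize(im[170:330,530:640],None,fx=4.5,fy=3.7,interpolation=cv2.INTER_CUBIC)
cv2.imwrite("pics/w3p.png",cv2.resize(im[80:260,300:390],None,fx=4,fy=3.3,interpolation=cv2.INTER_CUBIC))
```

```text
322 100 25 153
100 331 339; 106 328 342; 112 328 342; 118 328 342; 124 328 342; 130 328 342; 136 328 342; 142 328 342; 148 328 342; 154 328 342; 160 328 342; 166 327 342; 172 328 342; 178 328 341; 184 327 341; 190 327 341; 196 327 341; 202 327 341; 208 327 341; 214 327 341; 220 328 341; 226 328 340; 232 328 341; 238 328 341; 244 322 346; 250 325 344; 
[0.9732 0.2298 0.5972 0.1189] 13.287097
tip [0.6559 0.1356 0.032 ] headend [0.5164 0.1012 0.032 ] 0.14361101249667071
tool mm [102.444   16.2599 197.6463]
tool mm [-41.1616  17.5074 197.5562]
tool mm [ 41.5415  18.9857 197.6073]
```

View pics/w3p.png

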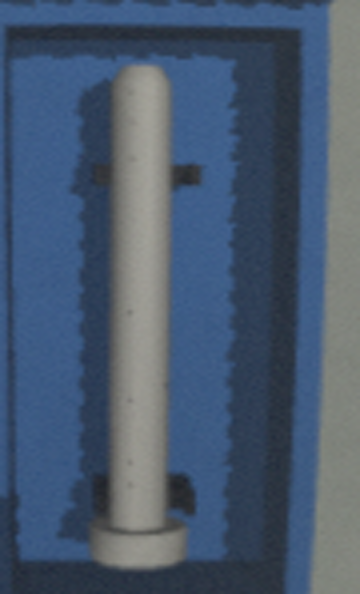

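Pin line yaw is 13.3°, at tool y +19. The shoulder is at tool x ≈ -29, and the near saddle's edge at about -17. I'll grip at x ≈ +1, 30 mm from the shoulder, and check centring partway down.

```bash
python3 -m jog '{"dp":[[1,19,0],[0,0,45],[0,0,45],[0,0,45],[0,0,0]],"turn":[[0,0,0],[0,0,0],[0,0,0],[0,0,0],[0,0,0]],"gripper":[0.73,0.73,0.73,0.73,0.73]}' 80
python3 - <<'E'
from h import *
o=bot.get_obs(); f=bot.grab_frame("wrist"); cv2.imwrite("pics/w4.png",f["pixels"]);print(o["position"],o["grip_width"])
im=f["pixels"]
hsv=cv2.cvtColor(im,cv2.COLOR_BGR2HSV)
m=(hsv[...,1]<60)&(hsv[...,2]>85)
R=o["tool_rot"]
for v in range(60,260,20):
    u=np.flatnonzero(m[v,270:390])+270
    if len(u): print(v,u.min(),u.max(),1e3*R.T@(onz(f,(u.min()+u.max())/2,v,.032,o)-o["position"]))
E
```

```text
time_s: 6.85
position: [0.5546, 0.1101, 0.0892]
tool_rot: [[0.972, 0.233, -0.009], [0.233, -0.972, -0.001], [-0.009, -0.001, -1.0]]
ft_force: [0.1, -0.4, 0.6]
grip_width: 0.271
[0.55459546 0.11012107 0.08919683] 0.2705488210558795
80 307 327 [102.70440202   1.43648083  56.23862223]
100 304 329 [91.91963891  1.17198296 56.33965555]
120 304 329 [81.20996944  1.1712445  56.43964635]
140 304 330 [70.51271751  1.43771249 56.53917532]
160 305 329 [59.76518328  1.44510412 56.63950911]
180 305 329 [48.90431871  1.45609961 56.74089633]
200 305 329 [37.86409818  1.47084427 56.84395324]
220 305 329 [26.57416802  1.48954101 56.94933643]
240 305 328 [14.95812055  1.23154408 57.05812254]
```

View pics/w4.png

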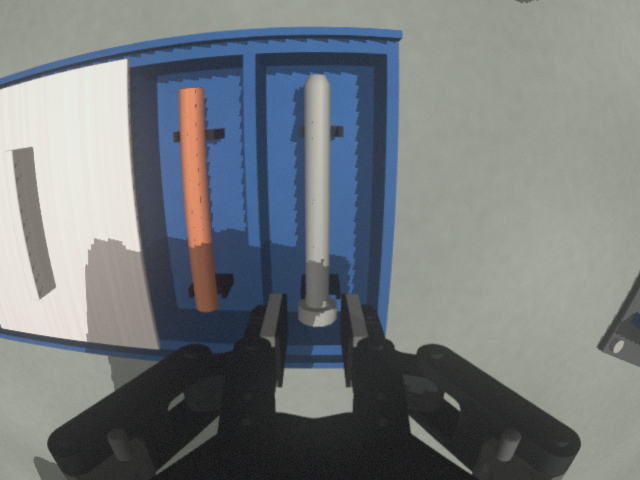

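Centred within 1.4 mm. Going down and gripping.

```bash
python3 -m jog '{"dp":[[0,1,20],[0,0,20],[0,0,18],[0,0,10],[0,0,6.5]],"turn":[[0,0,0],[0,0,0],[0,0,0],[0,0,0],[0,0,0]],"gripper":[0.73,0.73,0.73,0.73,0.73]}' 80
python3 -m jog '{"dp":[[0,0,0],[0,0,0],[0,0,0],[0,0,0],[0,0,0]],"turn":[[0,0,0],[0,0,0],[0,0,0],[0,0,0],[0,0,0]],"gripper":[0.73,0.8,1,1,1]}' 80
```

```text
time_s: 7.4
position: [0.559, 0.1091, 0.021]
tool_rot: [[0.973, 0.233, 0.002], [0.233, -0.973, 0.0], [0.002, 0.0, -1.0]]
ft_force: [0.2, -0.7, 0.6]
grip_width: 0.269
time_s: 7.9
position: [0.5585, 0.1087, 0.021]
tool_rot: [[0.973, 0.232, 0.002], [0.232, -0.973, 0.0], [0.002, 0.0, -1.0]]
ft_force: [-0.8, 0.3, 6.1]
grip_width: 0.131
```

The TCP stopped at z=0.021 because I used a reading taken while the arm still lagged. The grip is too high: width 11 mm, and an upward reaction force. I'll open, go 7 mm lower and regrip.

```bash
python3 -m jog '{"dp":[[0,0,0],[0,0,0],[0,0,3],[0,0,4],[0,0,0]],"turn":[[0,0,0],[0,0,0],[0,0,0],[0,0,0],[0,0,0]],"gripper":[0.73,0.73,0.73,0.73,0.73]}' 80
python3 -m jog '{"dp":[[0,0,0],[0,0,0],[0,0,0],[0,0,0],[0,0,0]],"turn":[[0,0,0],[0,0,0],[0,0,0],[0,0,0],[0,0,0]],"gripper":[0.85,1,1,1,1]}' 80
```

```text
time_s: 8.4
position: [0.5574, 0.1085, 0.0121]
tool_rot: [[0.973, 0.232, -0.001], [0.232, -0.973, -0.0], [-0.001, -0.0, -1.0]]
ft_force: [-0.1, -0.8, -0.4]
grip_width: 0.27
time_s: 8.9
position: [0.5578, 0.1086, 0.0128]
tool_rot: [[0.973, 0.232, -0.0], [0.232, -0.973, 0.0], [-0.0, -0.0, -1.0]]
ft_force: [-0.2, 0.3, -0.7]
grip_width: 0.136
```

```bash
python3 -m jog '{"dp":[[0,0,-10],[0,0,-20],[0,0,-30],[0,0,-35],[0,0,-35]],"turn":[[0,0,0],[0,0,0],[0,0,0],[0,0,0],[0,0,0]],"gripper":[1,1,1,1,1]}' 80
python3 -m jog '{"dp":[[0,0,-15],[0,20,0],[0,40,0],[0,40,0],[0,20,0]],"turn":[[0,0,0],[0,0,-5],[0,0,-5],[0,0,-6],[0,0,-6]],"gripper":[1,1,1,1,1]}'
python3 -m jog '{"dp":[[0,0,0],[0,0,0]],"turn":[[0,0,0],[0,0,0]],"gripper":[1,1]}'
python3 - <<'E'
from h import *
o=bot.get_obs(); f=bot.grab_frame("wrist"); cv2.imwrite("pics/w5.png",f["pixels"]);print(o["position"],o["tool_rot"],o["ft_force"])
f=bot.grab_frame("scene");cv2.imwrite("pics/s5.png",f["pixels"])
E
```

```text
time_s: 9.4
position: [0.5576, 0.1086, 0.1448]
tool_rot: [[0.973, 0.232, 0.0], [0.232, -0.973, 0.0], [0.0, 0.0, -1.0]]
ft_force: [0.1, -0.5, -1.8]
grip_width: 0.132
time_s: 9.9
position: [0.6016, -0.0056, 0.1587]
tool_rot: [[0.813, 0.582, 0.001], [0.582, -0.813, -0.001], [0.001, 0.001, -1.0]]
ft_force: [0.2, 0.9, -1.5]
grip_width: 0.138
time_s: 10.1
position: [0.6006, -0.0029, 0.1581]
tool_rot: [[0.816, 0.578, -0.0], [0.578, -0.816, 0.0], [0.0, -0.0, -1.0]]
ft_force: [0.7, 0.6, -1.1]
grip_width: 0.14
[ 0.60060968 -0.00292993  0.15812453] [[ 8.16271647e-01  5.77668238e-01 -7.80840382e-05]
 [ 5.77668240e-01 -8.16271622e-01  2.09603259e-04]
 [ 5.73433606e-05 -2.16199866e-04 -9.99999975e-01]] [ 0.69934667  0.56291253 -1.09593604]
```

View pics/w5.png

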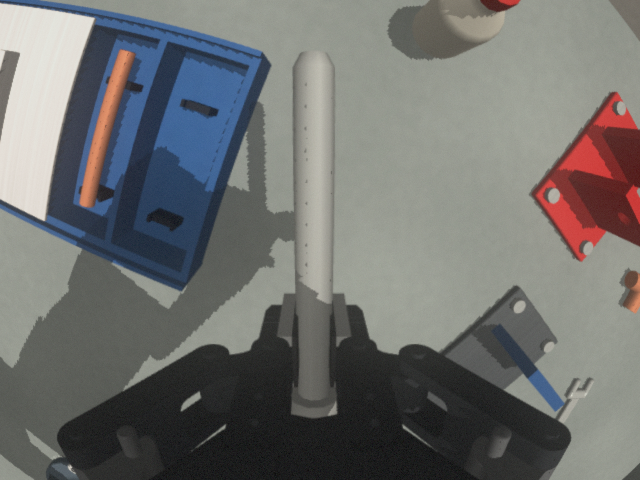

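View pics/s5.png

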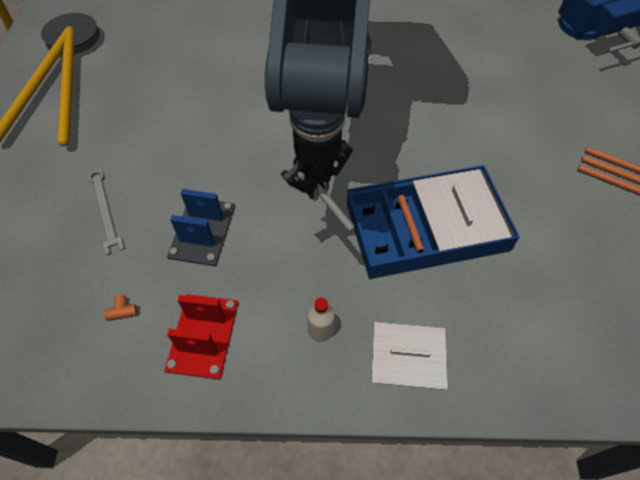

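I turned the wrong way: yaw is now 35°, and +z turns reduce it. The pin is held straight, its axis at u≈314 along its whole length. I'll turn +44° and move to view the stand from above.

```bash
python3 -m jog '{"dp":[[0,0,-18],[0,0,-18],[0,0,-18],[0,0,-18],[0,0,-20]],"turn":[[0,0,7.5],[0,0,7.5],[0,0,7.5],[0,0,7.5],[0,0,7.5]],"gripper":[1,1,1,1,1]}'
python3 -m jog '{"dp":[[0,0,0],[-14,47,0],[-14,48,0],[-14,48,0],[-14,48,0]],"turn":[[0,0,6.6],[0,0,0],[0,0,0],[0,0,0],[0,0,0]],"gripper":[1,1,1,1,1]}'
python3 -m jog '{"dp":[[0,0,0],[0,0,0],[0,0,0]],"turn":[[0,0,0],[0,0,0],[0,0,0]],"gripper":[1,1,1]}'
python3 - <<'E'
from h import *
o=bot.get_obs(); f=bot.grab_frame("wrist"); cv2.imwrite("pics/w6.png",f["pixels"]);print(o["position"],o["tool_rot"],o["ft_force"])
E
```

```text
time_s: 10.7
position: [0.6002, -0.0018, 0.2505]
tool_rot: [[0.999, -0.041, -0.001], [-0.041, -0.999, 0.0], [-0.001, -0.0, -1.0]]
ft_force: [-1.2, 0.0, -0.7]
grip_width: 0.135
time_s: 11.2
position: [0.5156, -0.1837, 0.2501]
tool_rot: [[0.989, -0.15, 0.0], [-0.15, -0.989, -0.0], [0.0, 0.0, -1.0]]
ft_force: [1.0, -0.3, -2.0]
grip_width: 0.141
time_s: 11.5
position: [0.517, -0.1821, 0.2499]
tool_rot: [[0.989, -0.15, 0.0], [-0.15, -0.989, 0.0], [0.0, -0.0, -1.0]]
ft_force: [-0.6, 0.1, -1.0]
grip_width: 0.137
[ 0.51700768 -0.18206938  0.24991167] [[ 9.88689969e-01 -1.49973712e-01  1.73767470e-04]
 [-1.49973753e-01 -9.88689945e-01  2.56082392e-04]
 [ 1.33396524e-04 -2.79246652e-04 -9.99999952e-01]] [-0.57066506  0.09446213 -1.02517721]
```

View pics/w6.png

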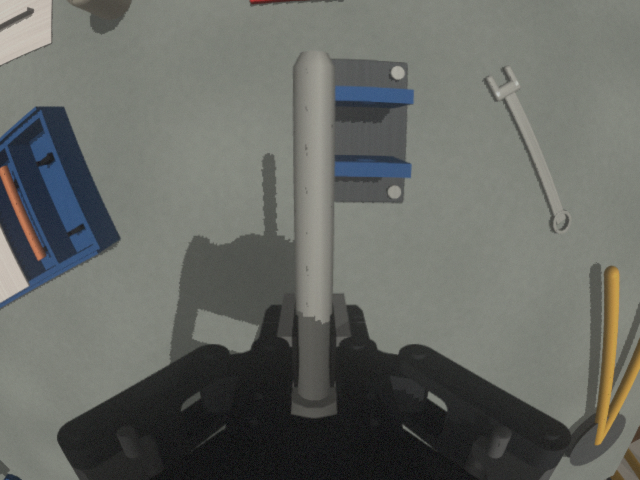

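The pin hides the stand's left half, so I'll shift 45 mm left.

```bash
python3 -m jog '{"dp":[[0,-20,0],[0,-25,0],[0,0,0],[0,0,0],[0,0,0]],"turn":[[0,0,0],[0,0,0],[0,0,0],[0,0,0],[0,0,0]],"gripper":[1,1,1,1,1]}'
python3 - <<'E'
from h import *
o=bot.get_obs(); f=bot.grab_frame("wrist"); cv2.imwrite("pics/w7.png",cv2.resize(f["pixels"][40:230,290:480],None,fx=3.1,fy=3.1,interpolation=cv2.INTER_CUBIC));print(o["position"],o["tool_rot"])
f=bot.grab_frame("top"); cv2.imwrite("pics/t7.png",f["pixels"])
E
```

```text
time_s: 12.05
position: [0.5236, -0.1387, 0.2498]
tool_rot: [[0.989, -0.15, -0.0], [-0.15, -0.989, -0.0], [0.0, 0.0, -1.0]]
ft_force: [-0.5, 0.7, -1.8]
grip_width: 0.137
[ 0.52362447 -0.13870701  0.24977705] [[ 9.88672474e-01 -1.50089104e-01 -9.68370741e-06]
 [-1.50089104e-01 -9.88672465e-01 -1.32396844e-04]
 [ 1.02973089e-05  1.32350535e-04 -9.99999991e-01]]
```

View pics/w7.png

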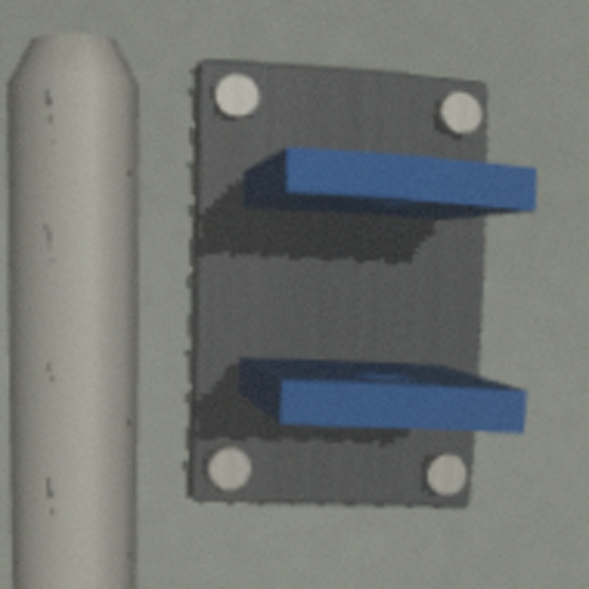

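Run:
```python
from h import *
np.set_printoptions(precision=4,suppress=True)
o=bot.get_obs();f=bot.grab_frame("wrist");R=o["tool_rot"]
def show(nm,P,z):
    W=np.array([onz(f,(p[0]+.5)/3.1-.5+290,(p[1]+.5)/3.1-.5+40,z,o) for p in P])
    print(nm,W.mean(0)[:2],[round(float(np.linalg.norm(W[i]-W[i-1])),4) for i in range(4)],"yaw",np.degrees(np.arctan2(*(W[0]-W[1])[[1,0]]))-90,np.degrees(np.arctan2(*(W[3]-W[2])[[1,0]]))-90, "tool",1e3*R.T@(W.mean(0)-o["position"])); return W
F=show("far",[(287,150),(536,168),(534,211),(288,193)],.09)
N=show("near",[(281,379),(526,390),(524,432),(280,424)],.09)
B=show("base",[(200,60),(487,84),(468,507),(190,499)],.01)
d=F.mean(0)-N.mean(0);print("axis yaw",np.degrees(np.arctan2(d[1],d[0])),np.linalg.norm(d))
d2=(B[0]+B[1]-B[2]-B[3]);print("base yaw",np.degrees(np.arctan2(d2[1],d2[0])))
# pin in hand, axis at tool z=-19
im=f["pixels"];hsv=cv2.cvtColor(im,cv2.COLOR_BGR2HSV)
for v in (60,100,150,200,250):
    g=im[v,280:350].astype(int).mean(1)
    s=np.abs(np.diff(g)); l=280+np.argmax(s[:35])+.5; r=280+35+np.argmax(s[35:])+.5
    p=onz(f,(l+r)/2,v,o["position"][2]+.019,o); print(v,l,r,1e3*R.T@(p-o["position"]))
p=onz(f,313.6,51.5,o["position"][2]+.019,o);print("tip",1e3*R.T@(p-o["position"]))
```

```text
far [ 0.6137 -0.2438] [0.0115, 0.0697, 0.012, 0.069] yaw -8.286562141465225 -8.732506931811486 tool [105.0064  89.8357 159.756 ]
near [ 0.5531 -0.2341] [0.0121, 0.0698, 0.0118, 0.07] yaw -8.924758964580832 -8.67487266422944 tool [ 43.5951  89.4097 159.7588]
base [ 0.5836 -0.2388] [0.148, 0.0986, 0.1482, 0.0992] yaw -9.289644260136683 -9.450607117042424 tool [ 74.4431  89.4035 239.7574]
axis yaw -9.085983692831515 0.06141277584394099
base yaw -9.261094252964366
60 295.5 331.5 [ 99.7007  -0.3458 -19.0046]
100 292.5 334.5 [ 86.2062  -0.3551 -19.0039]
150 292.5 333.5 [ 69.6034  -0.5315 -19.0032]
200 293.5 333.5 [ 52.7257  -0.3796 -19.0024]
250 305.5 332.5 [ 34.9185   1.5339 -19.0015]
tip [102.6267  -0.3114 -19.0047]
```

Views agree within 1 mm: near upright (0.553, -0.234), far upright (0.614, -0.244), axis yaw about -8.95°. Staging the pin 25 mm before the near bore.

```bash
python3 -m jog '{"dp":[[-18,18,0],[-18,18,0],[-18,18,0],[-18,18,0],[-18,17.6,0]],"turn":[[0,0,0.3],[0,0,0],[0,0,0],[0,0,0],[0,0,0]],"gripper":[1,1,1,1,1]}'
python3 -m jog '{"dp":[[0,0,30],[0,0,45],[0,0,45],[0,0,45],[0,0,33]],"turn":[[0,0,0],[0,0,0],[0,0,0],[0,0,0],[0,0,0]],"gripper":[1,1,1,1,1]}'
python3 -m jog '{"dp":[[0,0,0],[0,0,0],[0,0,0]],"turn":[[0,0,0],[0,0,0],[0,0,0]],"gripper":[1,1,1]}'
python3 - <<'E'
from h import *
o=bot.get_obs();print(o["position"],o["tool_rot"],o["ft_force"])
for n in("scene","top"):
  f=bot.grab_frame(n);im=f["pixels"]
  x0,y0=(150,120) if n=="scene" else (390,230)
  cv2.imwrite(f"pics/{n}8.png",cv2.resize(im[y0:y0+160,x0:x0+160],None,fx=3.7,fy=3.7,interpolation=cv2.INTER_CUBIC))
cv2.imwrite("pics/w8.png",bot.grab_frame("wrist")["pixels"])
E
```

```text
time_s: 12.7
position: [0.4197, -0.2143, 0.2498]
tool_rot: [[0.988, -0.156, 0.0], [-0.156, -0.988, -0.0], [0.0, 0.0, -1.0]]
ft_force: [-0.6, 0.1, -2.5]
grip_width: 0.135
time_s: 13.2
position: [0.4199, -0.2134, 0.0495]
tool_rot: [[0.988, -0.157, -0.001], [-0.157, -0.988, 0.001], [-0.001, -0.001, -1.0]]
ft_force: [1.0, -1.0, -1.5]
grip_width: 0.139
time_s: 13.5
position: [0.4217, -0.2142, 0.0536]
tool_rot: [[0.988, -0.156, 0.003], [-0.156, -0.988, -0.002], [0.003, 0.001, -1.0]]
ft_force: [-0.3, 0.2, -0.8]
grip_width: 0.139
[ 0.421699   -0.21417092  0.05360983] [[ 0.98773226 -0.15613684  0.00250388]
 [-0.1561332  -0.98773473 -0.00159144]
 [ 0.00272165  0.00118098 -0.9999956 ]] [-0.32307725  0.19667284 -0.80589971]
```

View pics/scene8.png

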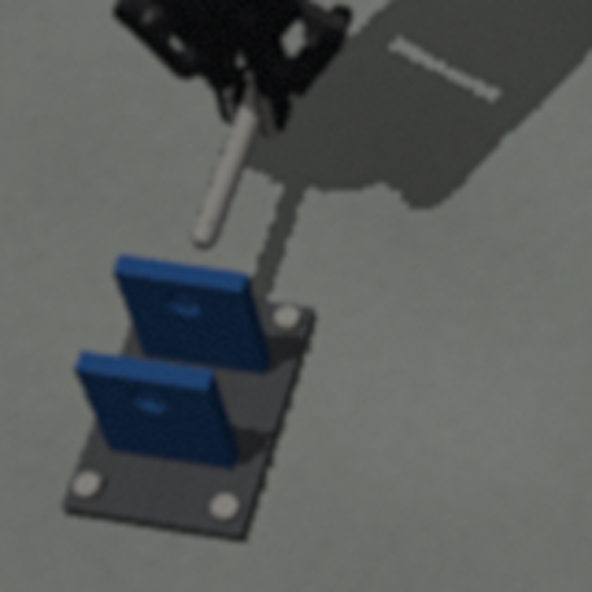

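View pics/top8.png

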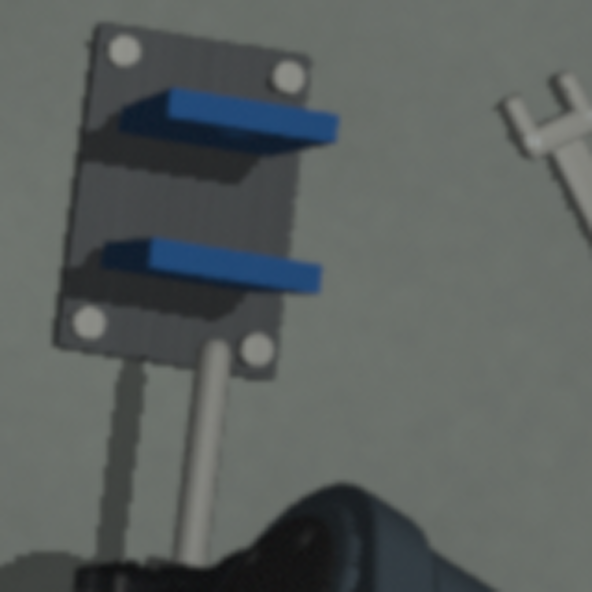

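View pics/w8.png

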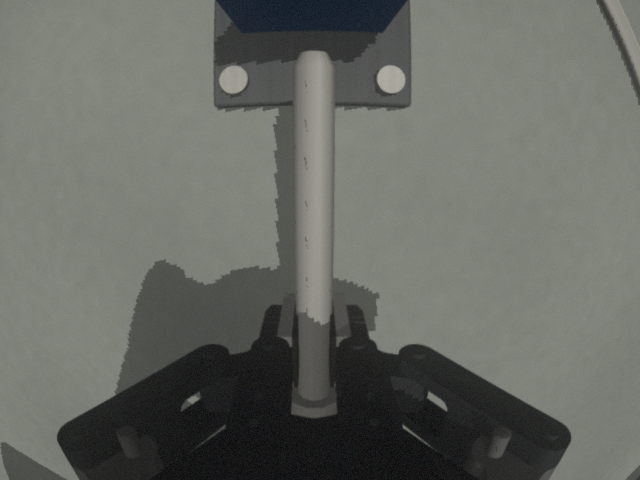

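The wrist view shows the pin at u=313, against a base centre of 312 and screws midway at 312. Now triangulating the pin's height and slope from the top and scene views.

```bash
python3 -m jog '{"dp":[[0,0,0],[0,0,0],[0,0,0]],"turn":[[0,0,0],[0,0,0],[0,0,0]],"gripper":[1,1,1]}'
python3 - <<'E'
from h import *
np.set_printoptions(precision=4,suppress=True)
o=bot.get_obs();R=o["tool_rot"];print(o["position"],R[:,0])
f=bot.grab_frame("top");g=bot.grab_frame("scene")
up=lambda p,ox,oy:((p[0]+.5)/3.7-.5+ox,(p[1]+.5)/3.7-.5+oy)
# axis lines: sub-pixel centre of shank per view
def axis(fr,pts,horizontal=True,hw=9):
    gray=fr["pixels"].astype(float).mean(2); out=[]
    for u,v in pts:
        r=gray[int(round(v)),int(u)-hw:int(u)+hw+1]; bg=(r[:3].mean()+r[-3:].mean())/2
        s=np.abs(np.diff(r)); l=np.argmax(s[:hw]);rr=hw+np.argmax(s[hw:])
        out.append((int(u)-hw+(l+rr)/2+.5,int(round(v)),rr-l))
    return out
a=np.array([up(p,390,230) for p in [(213,360),(208,400),(203,450),(198,500),(193,540)]])
b=np.array([up(p,150,120) for p in [(205,235),(215,205),(225,175),(237,142)]])
A=axis(f,a);B=axis(g,b);print("top",A);print("scene",B)
# plane-plane: line in each view -> planes -> intersect
def plane(fr,P):
    P=np.array(P)[:,:2]; l=cv2.fitLine(P.astype(np.float32),cv2.DIST_L2,0,1e-6,1e-6).ravel()
    c,d1=ray(fr,l[2]-20*l[0],l[3]-20*l[1]);_,d2=ray(fr,l[2]+20*l[0],l[3]+20*l[1])
    n=np.cross(d1,d2);n/=np.linalg.norm(n);return n,n@c
n1,k1=plane(f,A);n2,k2=plane(g,B)
d=np.cross(n1,n2);d/=np.linalg.norm(d);d*=np.sign(d[0])
for x in (.44,.48,.52,.5466):
    s=np.linalg.solve(np.array([n1,n2,[1,0,0]]),[k1,k2,x]);print(s)
print("dir",d,"yaw",np.degrees(np.arctan2(d[1],d[0])),"pitch",np.degrees(np.arcsin(d[2])))
E
```

```text
time_s: 13.95
position: [0.4208, -0.2135, 0.052]
tool_rot: [[0.988, -0.156, 0.0], [-0.156, -0.988, -0.0], [0.0, 0.0, -1.0]]
ft_force: [-1.2, -0.1, -1.9]
grip_width: 0.138
[ 0.4208 -0.2135  0.052 ] [ 0.9878 -0.1559  0.0003]
top [(np.float64(449.5), 327, np.int64(12)), (np.float64(444.5), 338, np.int64(8)), (np.float64(442.5), 351, np.int64(8)), (np.float64(442.5), 365, np.int64(6)), (np.float64(439.5), 376, np.int64(8))]
scene [(np.float64(205.0), 183, np.int64(5)), (np.float64(209.0), 175, np.int64(7)), (np.float64(212.0), 167, np.int64(7)), (np.float64(214.5), 158, np.int64(4))]
[ 0.44   -0.2139  0.0763]
[ 0.48   -0.2297  0.0539]
[ 0.52   -0.2456  0.0314]
[ 0.5466 -0.2561  0.0165]
dir [ 0.8244 -0.3262 -0.4626] yaw -21.587875329052462 pitch -27.555806387725983
```

The plane intersection is ill-conditioned, because both cameras look along the pin's vertical plane, so I discard it. I'll rely on the tool pose: lateral error ≤0.4 mm, axis at TCP+19 mm. I'll correct z by 1 mm and advance slowly, watching the force.

```bash
python3 -m jog '{"dp":[[5,0.3,1],[8,0,0],[7,0,0],[0,0,0],[0,0,0]],"turn":[[0,0,0],[0,0,0],[0,0,0],[0,0,0],[0,0,0]],"gripper":[1,1,1,1,1]}'
python3 -m jog '{"dp":[[2,0,0],[2,0,0],[2,0,0],[2,0,0],[0,0,0]],"turn":[[0,0,0],[0,0,0],[0,0,0],[0,0,0],[0,0,0]],"gripper":[1,1,1,1,1]}'
python3 - <<'E'
from h import *
cv2.imwrite("pics/w9.png",bot.grab_frame("wrist")["pixels"])
f=bot.grab_frame("scene");cv2.imwrite("pics/s9.png",cv2.resize(f["pixels"][120:280,150:310],None,fx=3.7,fy=3.7,interpolation=cv2.INTER_CUBIC))
E
```

```text
time_s: 14.55
position: [0.4405, -0.2167, 0.0506]
tool_rot: [[0.988, -0.156, -0.0], [-0.156, -0.988, 0.0], [-0.0, -0.0, -1.0]]
ft_force: [-0.5, 0.5, -2.1]
grip_width: 0.139
time_s: 15.05
position: [0.4485, -0.2181, 0.0508]
tool_rot: [[0.988, -0.156, 0.0], [-0.156, -0.988, -0.0], [0.0, 0.0, -1.0]]
ft_force: [-0.3, 0.9, -1.4]
grip_width: 0.137
```

View pics/s9.png

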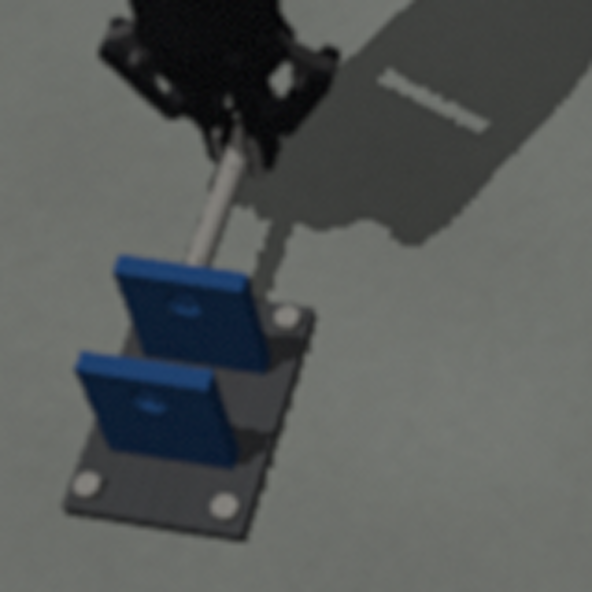

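View pics/w9.png

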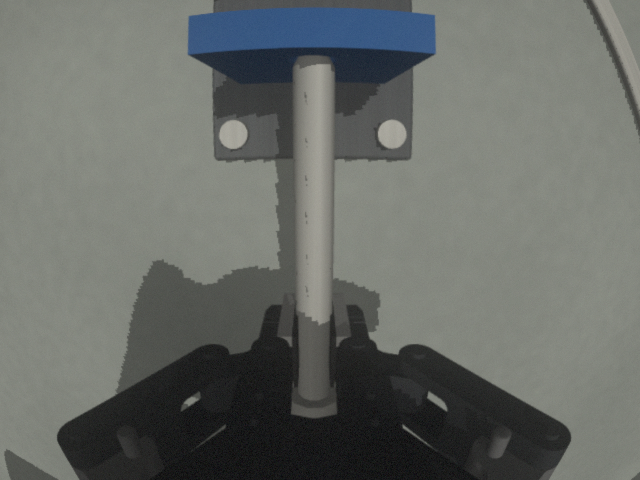

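The near upright spans u=189 to 435 (mid 312) and the pin is at 314, aligned and at the face with no force. I'll advance in small steps.

```bash
for i in 1; do python3 -m jog '{"dp":[[2,0,0],[2,0,0],[2,0,0],[0,0,0]],"turn":[[0,0,0],[0,0,0],[0,0,0],[0,0,0]],"gripper":[1,1,1,1]}'; done
python3 -m jog '{"dp":[[2,0,0],[2,0,0],[2,0,0],[2,0,0],[0,0,0]],"turn":[[0,0,0],[0,0,0],[0,0,0],[0,0,0],[0,0,0]],"gripper":[1,1,1,1,1]}'
```

```text
time_s: 15.55
position: [0.4545, -0.2191, 0.0508]
tool_rot: [[0.988, -0.156, 0.0], [-0.156, -0.988, -0.0], [0.0, 0.0, -1.0]]
ft_force: [0.4, 0.6, -1.7]
grip_width: 0.139
time_s: 16.05
position: [0.4624, -0.2203, 0.0508]
tool_rot: [[0.988, -0.156, 0.0], [-0.156, -0.988, -0.0], [0.0, 0.0, -1.0]]
ft_force: [0.7, -0.6, -2.4]
grip_width: 0.138
```

The tip is about 16 mm inside with no side force. Continuing.

```bash
python3 -m jog '{"dp":[[6,0,0],[8,0,0],[8,0,0],[8,0,0],[6,0,0]],"turn":[[0,0,0],[0,0,0],[0,0,0],[0,0,0],[0,0,0]],"gripper":[1,1,1,1,1]}'
python3 -m jog '{"dp":[[2,0,0],[2,0,0],[2,0,0],[2,0,0],[0,0,0]],"turn":[[0,0,0],[0,0,0],[0,0,0],[0,0,0],[0,0,0]],"gripper":[1,1,1,1,1]}'
python3 - <<'E'
from h import *
cv2.imwrite("pics/w10.png",bot.grab_frame("wrist")["pixels"])
f=bot.grab_frame("top");cv2.imwrite("pics/t10.png",cv2.resize(f["pixels"][220:380,390:550],None,fx=3.7,fy=3.7,interpolation=cv2.INTER_CUBIC))
E
```

```text
time_s: 16.55
position: [0.4986, -0.226, 0.0508]
tool_rot: [[0.988, -0.156, 0.0], [-0.156, -0.988, -0.0], [0.0, 0.0, -1.0]]
ft_force: [0.2, 0.5, -1.2]
grip_width: 0.136
time_s: 17.05
position: [0.5058, -0.2272, 0.0509]
tool_rot: [[0.988, -0.156, 0.0], [-0.156, -0.988, -0.0], [0.0, 0.0, -1.0]]
ft_force: [0.1, 0.6, -1.9]
grip_width: 0.135
```

View pics/w10.png

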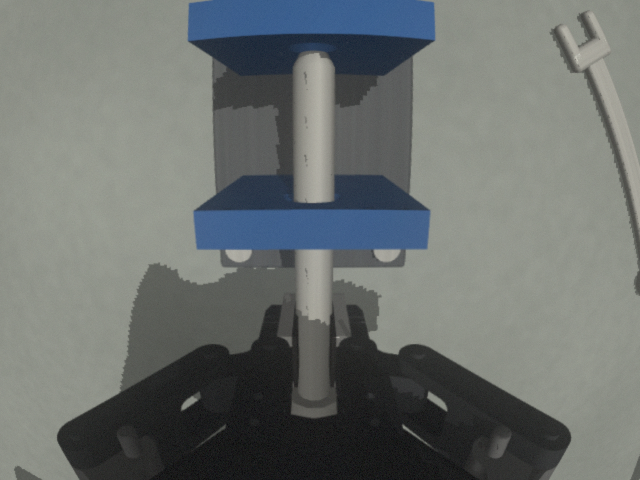

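View pics/t10.png

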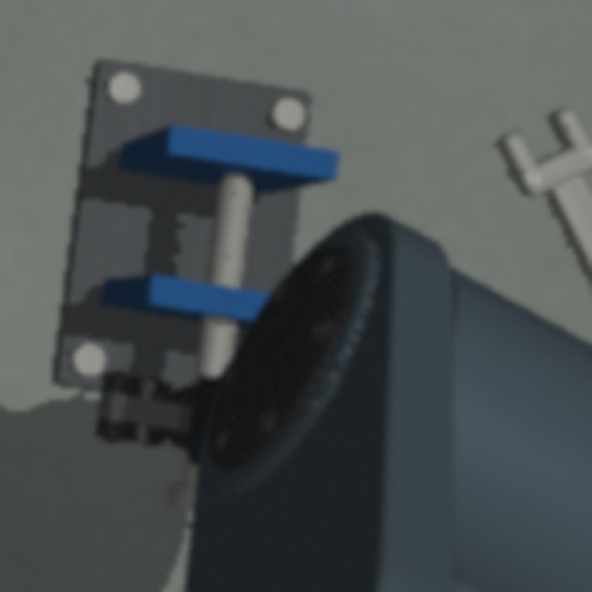

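Tip is at the far bore, aligned. Threading through it slowly, with 26 mm available before the pads reach the near upright.

```bash
python3 -m jog '{"dp":[[2,0,0],[2,0,0],[2,0,0],[0,0,0]],"turn":[[0,0,0],[0,0,0],[0,0,0],[0,0,0]],"gripper":[1,1,1,1]}'
python3 -m jog '{"dp":[[2,0,0],[2,0,0],[2,0,0],[2,0,0],[2,0,0]],"turn":[[0,0,0],[0,0,0],[0,0,0],[0,0,0],[0,0,0]],"gripper":[1,1,1,1,1]}'
python3 -m jog '{"dp":[[3,0,0],[3,0,0],[2,0,0],[2,0,0],[0,0,0]],"turn":[[0,0,0],[0,0,0],[0,0,0],[0,0,0],[0,0,0]],"gripper":[1,1,1,1,1]}'
python3 - <<'E'
from h import *
cv2.imwrite("pics/w11.png",bot.grab_frame("wrist")["pixels"])
f=bot.grab_frame("scene");cv2.imwrite("pics/s11.png",cv2.resize(f["pixels"][120:280,150:310],None,fx=3.7,fy=3.7,interpolation=cv2.INTER_CUBIC))
E
```

```text
time_s: 17.55
position: [0.5118, -0.2281, 0.0508]
tool_rot: [[0.988, -0.156, 0.0], [-0.156, -0.988, -0.0], [0.0, 0.0, -1.0]]
ft_force: [0.0, -0.4, -1.8]
grip_width: 0.138
time_s: 18.05
position: [0.5216, -0.2297, 0.0508]
tool_rot: [[0.988, -0.156, 0.0], [-0.156, -0.988, -0.0], [0.0, 0.0, -1.0]]
ft_force: [-0.2, 0.0, -0.9]
grip_width: 0.137
time_s: 18.55
position: [0.5315, -0.2312, 0.0508]
tool_rot: [[0.988, -0.156, 0.0], [-0.156, -0.988, -0.0], [0.0, 0.0, -1.0]]
ft_force: [0.3, 0.8, -1.6]
grip_width: 0.136
```

View pics/w11.png

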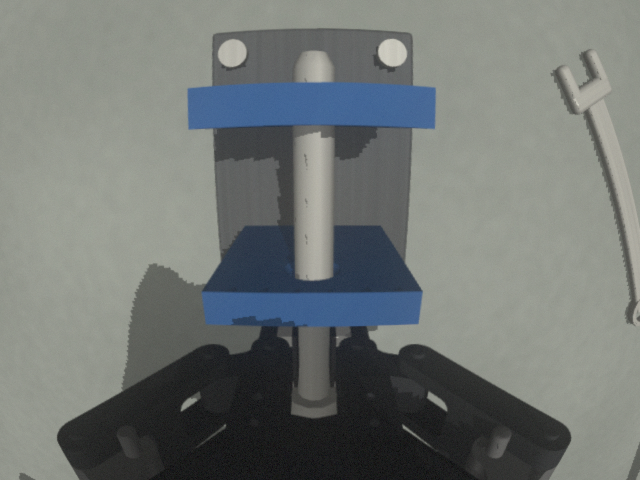

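View pics/s11.png

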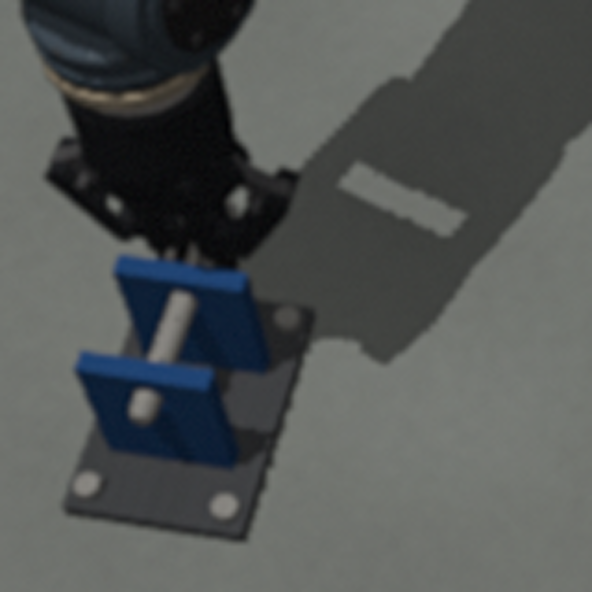

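The tip is about 12 mm past the far upright and aligned. Releasing, lifting, and moving behind the head.

```bash
python3 -m jog '{"dp":[[0,0,0],[0,0,0],[0,0,0],[0,0,0],[0,0,0]],"turn":[[0,0,0],[0,0,0],[0,0,0],[0,0,0],[0,0,0]],"gripper":[0.85,0.7,0.5,0.5,0.5]}'
python3 -m jog '{"dp":[[0,0,-10],[0,0,-20],[0,0,-25],[0,0,-15],[0,0,0]],"turn":[[0,0,0],[0,0,0],[0,0,0],[0,0,0],[0,0,0]],"gripper":[0.5,0.5,0.5,0.5,0.5]}'
python3 -m jog '{"dp":[[-15,0,0],[-20,0,0],[-20,0,0],[-10,0,0],[0,0,0]],"turn":[[0,0,0],[0,0,0],[0,0,0],[0,0,0],[0,0,0]],"gripper":[0.5,0.5,0.7,1,1]}'
python3 - <<'E'
from h import *
cv2.imwrite("pics/w12.png",bot.grab_frame("wrist")["pixels"])
f=bot.grab_frame("top");cv2.imwrite("pics/t12.png",cv2.resize(f["pixels"][220:380,390:550],None,fx=3.7,fy=3.7,interpolation=cv2.INTER_CUBIC))
E
```

```text
time_s: 19.15
position: [0.5313, -0.2312, 0.0509]
tool_rot: [[0.988, -0.156, 0.0], [-0.156, -0.988, -0.0], [0.0, 0.0, -1.0]]
ft_force: [-0.1, 0.1, -0.0]
grip_width: 0.499
time_s: 19.65
position: [0.5323, -0.2317, 0.1232]
tool_rot: [[0.988, -0.156, 0.004], [-0.156, -0.988, -0.002], [0.004, 0.001, -1.0]]
ft_force: [-0.2, 0.6, -0.5]
grip_width: 0.5
time_s: 20.15
position: [0.4662, -0.2208, 0.1204]
tool_rot: [[0.988, -0.156, -0.001], [-0.156, -0.988, 0.001], [-0.001, -0.0, -1.0]]
ft_force: [0.1, -0.5, 0.2]
grip_width: 0.006
```

View pics/w12.png

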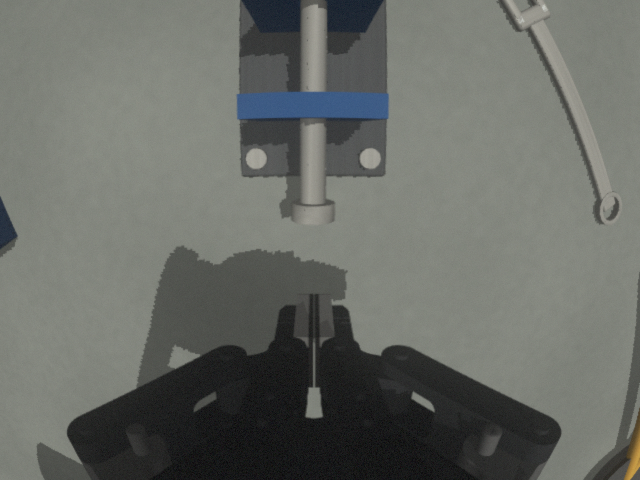

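View pics/t12.png

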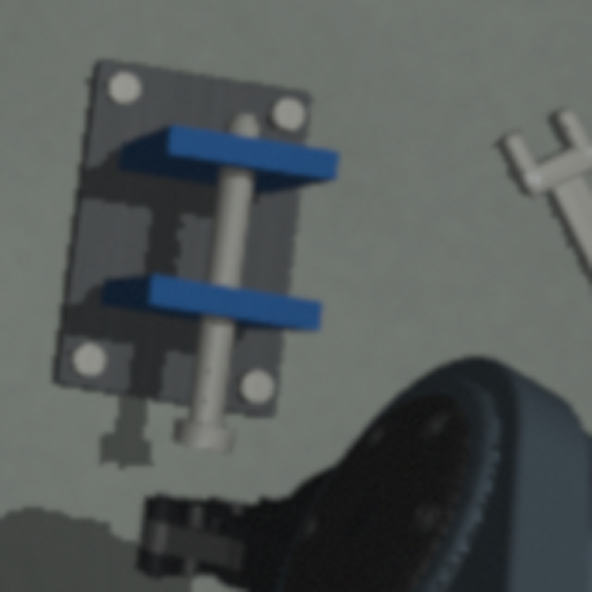

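The pin stays in both bores, and the shut fingers (u=314) are in line behind the head (u=313). Lowering and pushing.

```bash
python3 -m jog '{"dp":[[0,0,20],[0,0,25],[0,0,17],[0,0,0],[0,0,0]],"turn":[[0,0,0],[0,0,0],[0,0,0],[0,0,0],[0,0,0]],"gripper":[1,1,1,1,1]}'
python3 -m jog '{"dp":[[4,0,0],[4,0,0],[4,0,0],[4,0,0],[4,0,0]],"turn":[[0,0,0],[0,0,0],[0,0,0],[0,0,0],[0,0,0]],"gripper":[1,1,1,1,1]}'
python3 -m jog '{"dp":[[4,0,0],[4,0,0],[4,0,0],[4,0,0],[4,0,0]],"turn":[[0,0,0],[0,0,0],[0,0,0],[0,0,0],[0,0,0]],"gripper":[1,1,1,1,1]}'
python3 -m jog '{"dp":[[2,0,0],[2,0,0],[2,0,0],[2,0,0],[0,0,0]],"turn":[[0,0,0],[0,0,0],[0,0,0],[0,0,0],[0,0,0]],"gripper":[1,1,1,1,1]}'
python3 - <<'E'
from h import *
cv2.imwrite("pics/w13.png",bot.grab_frame("wrist")["pixels"])
E
```

```text
time_s: 20.75
position: [0.4676, -0.2212, 0.059]
tool_rot: [[0.988, -0.156, 0.0], [-0.156, -0.988, 0.0], [0.0, -0.0, -1.0]]
ft_force: [-0.6, -0.3, 0.4]
grip_width: 0.005
time_s: 21.25
position: [0.4871, -0.2242, 0.0589]
tool_rot: [[0.988, -0.156, -0.0], [-0.156, -0.988, 0.0], [-0.0, 0.0, -1.0]]
ft_force: [-1.4, 0.9, -0.1]
grip_width: -0.0
time_s: 21.75
position: [0.5068, -0.2273, 0.0588]
tool_rot: [[0.988, -0.156, -0.0], [-0.156, -0.988, 0.0], [-0.0, -0.0, -1.0]]
ft_force: [-1.7, 0.4, 1.1]
grip_width: 0.001
time_s: 22.25
position: [0.5148, -0.2286, 0.0588]
tool_rot: [[0.988, -0.156, 0.0], [-0.156, -0.988, -0.0], [0.0, 0.0, -1.0]]
ft_force: [0.2, -0.9, 0.7]
grip_width: -0.0
```

View pics/w13.png

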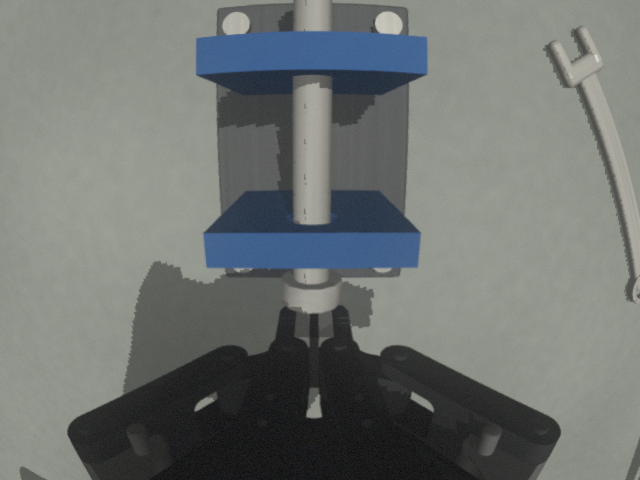

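```bash
python3 -m jog '{"dp":[[2,0,0],[2,0,0],[2,0,0],[2,0,0],[0,0,0]],"turn":[[0,0,0],[0,0,0],[0,0,0],[0,0,0],[0,0,0]],"gripper":[1,1,1,1,1]}'
python3 -m jog '{"dp":[[1,0,0],[1,0,0],[0,0,0]],"turn":[[0,0,0],[0,0,0],[0,0,0]],"gripper":[1,1,1]}'
python3 - <<'E'
from h import *
cv2.imwrite("pics/w14.png",bot.grab_frame("wrist")["pixels"])
E
```

```text
time_s: 22.8
position: [0.5227, -0.2299, 0.0588]
tool_rot: [[0.988, -0.156, 0.0], [-0.156, -0.988, -0.0], [0.0, 0.0, -1.0]]
ft_force: [-0.3, -0.1, 0.1]
grip_width: 0.0
time_s: 23.1
position: [0.5245, -0.2301, 0.0588]
tool_rot: [[0.988, -0.156, 0.0], [-0.156, -0.988, -0.0], [0.0, 0.0, -1.0]]
ft_force: [-0.5, 1.1, 0.2]
grip_width: 0.001
```

View pics/w14.png

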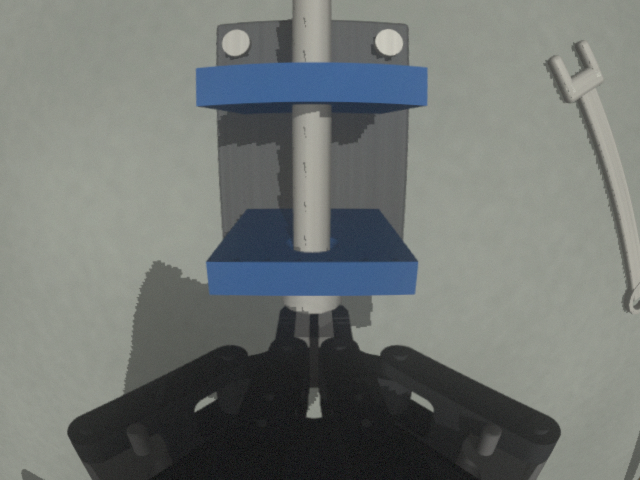

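Close to home, and no stop force yet. Continuing in 1 mm steps until contact.

```bash
python3 -m jog '{"dp":[[1,0,0],[1,0,0],[0,0,0]],"turn":[[0,0,0],[0,0,0],[0,0,0]],"gripper":[1,1,1]}'
python3 -m jog '{"dp":[[0.7,0,0],[0,0,0]],"turn":[[0,0,0],[0,0,0]],"gripper":[1,1]}'
python3 -m jog '{"dp":[[0.7,0,0],[0,0,0]],"turn":[[0,0,0],[0,0,0]],"gripper":[1,1]}'
```

```text
time_s: 23.45
position: [0.5265, -0.2304, 0.0588]
tool_rot: [[0.988, -0.156, 0.0], [-0.156, -0.988, -0.0], [0.0, 0.0, -1.0]]
ft_force: [-0.6, 0.4, 0.5]
grip_width: 0.002
time_s: 23.65
position: [0.5267, -0.2305, 0.0587]
tool_rot: [[0.988, -0.156, -0.001], [-0.156, -0.988, 0.0], [-0.001, -0.0, -1.0]]
ft_force: [-3.5, 0.1, 2.0]
grip_width: -0.002
time_s: 23.85
position: [0.5268, -0.2304, 0.0587]
tool_rot: [[0.988, -0.156, -0.002], [-0.156, -0.988, 0.001], [-0.002, -0.0, -1.0]]
ft_force: [-8.9, 1.0, 5.4]
grip_width: 0.004
```

Contact at x=0.5267, as predicted, with force rising to 9 N: the head is home. Backing off and verifying.

```bash
python3 -m jog '{"dp":[[-5,0,0],[-15,0,0],[-20,0,0],[0,0,-30],[0,0,-40]],"turn":[[0,0,0],[0,0,0],[0,0,0],[0,0,0],[0,0,0]],"gripper":[1,1,1,1,1]}'
python3 -m jog '{"dp":[[0,0,-40],[0,-40,-40],[0,-40,0],[0,0,0],[0,0,0]],"turn":[[0,0,0],[0,0,0],[0,0,0],[0,0,0],[0,0,0]],"gripper":[1,1,1,1,1]}'
python3 - <<'E'
from h import *
o=bot.get_obs();print(o["position"],o["ft_force"])
w=bot.grab_frame("wrist");cv2.imwrite("pics/w15.png",w["pixels"])
for n in("top","scene"):cv2.imwrite(f"pics/{n}15.png",bot.grab_frame(n)["pixels"])
E
```

```text
time_s: 24.35
position: [0.487, -0.2238, 0.1283]
tool_rot: [[0.988, -0.156, -0.002], [-0.156, -0.988, 0.002], [-0.003, -0.001, -1.0]]
ft_force: [0.4, -0.0, 0.9]
grip_width: -0.004
time_s: 24.85
position: [0.5001, -0.1494, 0.2043]
tool_rot: [[0.988, -0.154, 0.001], [-0.154, -0.988, -0.0], [0.001, 0.0, -1.0]]
ft_force: [0.4, 0.2, 0.2]
grip_width: 0.006
[ 0.50009966 -0.14943913  0.2042645 ] [0.37667524 0.24235105 0.20889804]
```

View pics/w15.png

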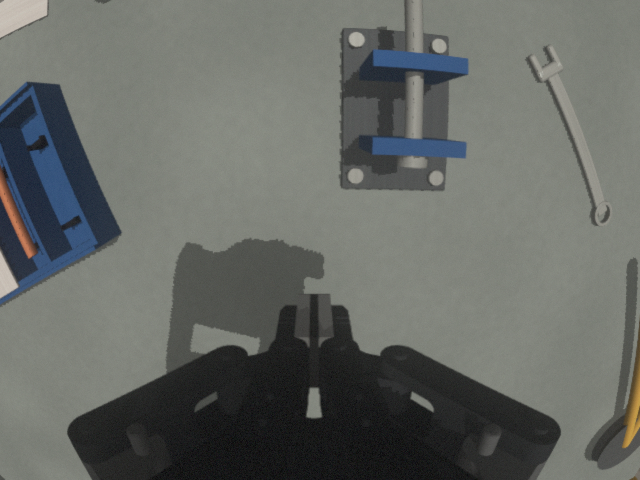

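View pics/top15.png

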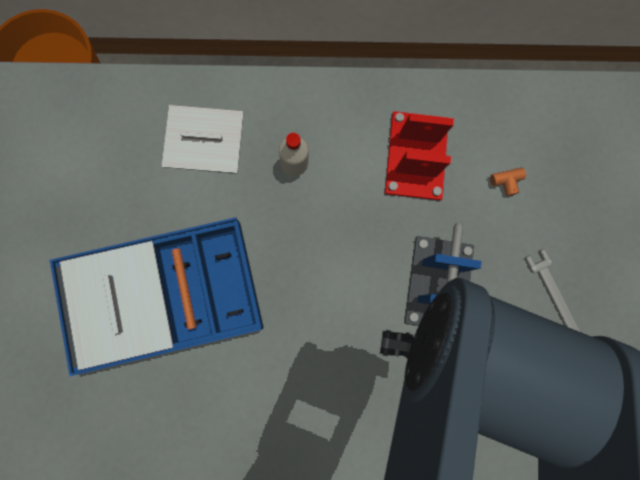

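View pics/scene15.png

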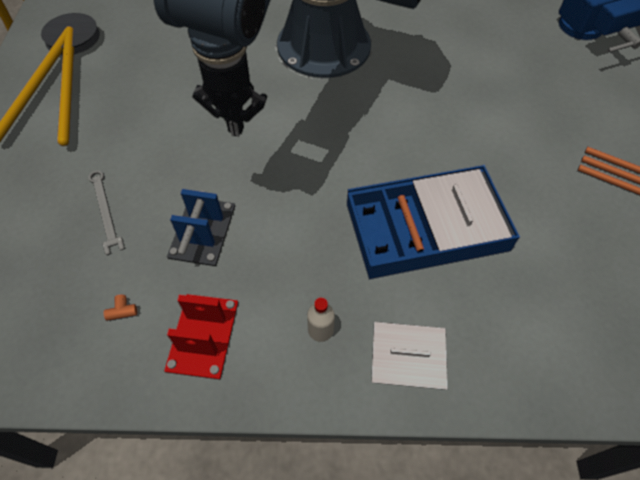

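Run:
```python
from h import *
np.set_printoptions(precision=4,suppress=True)
d=np.array([.9878,-.1556,0]);N=np.array([.5473,-.2335,.07])
o=bot.get_obs();w=bot.grab_frame("wrist");f=bot.grab_frame("top")
h=onz(w,412,167,.075,o);print("head outer along axis mm",1e3*(h-N)@d)
im=cv2.cvtColor(f["pixels"],cv2.COLOR_BGR2HSV);t=onz(f,457.5,223.5,.07);print("tip",1e3*(t-N)@d,"lat",1e3*(t-N)@np.array([.1556,.9878,0]))
m=(im[...,1]<40)&(im[...,2]>165); m[:230]=0
c=comps(m,1)[0];P=cv2.boxPoints(cv2.minAreaRect(c));W=np.array([onz(f,*p,.052)[:2] for p in P]).mean(0)
print("cover",W,"moved mm",1e3*np.linalg.norm(W-np.array([.5801,.1504])))
```

```text
head outer along axis mm -10.523215252330226
tip 129.5694294017903 lat 1.1661582859914084
cover [0.5477 0.2828] moved mm 136.30113694488057
```

The head is seated (outer face 10.5 mm behind the bore mouth) and the tip 129.6 mm beyond the mouth. The cover, though, reads 136 mm of travel, about 10 mm short of the stop. That is inside tolerance but not all the way, and there is time, so I'll push it home.

```bash
python3 -m jog '{"dp":[[-2,-40,0],[-2,-45,0],[-2,-45,0],[-2,-45,0],[0,-45,0]],"turn":[[0,0,0],[0,0,0],[0,0,0],[0,0,0],[0,0,0]],"gripper":[1,1,1,1,1]}'
python3 -m jog '{"dp":[[0,-45,0],[0,-45,0],[0,-45,0],[0,-45,0],[0,-5,0]],"turn":[[0,0,0],[0,0,0],[0,0,0],[0,0,0],[0,0,-7]],"gripper":[1,1,1,1,1]}'
python3 -m jog '{"dp":[[0,0,0],[0,0,0],[0,0,0],[0,0,0],[0,0,0]],"turn":[[0,0,-8],[0,0,-7.3],[0,0,0],[0,0,0],[0,0,0]],"gripper":[1,1,1,1,1]}'
python3 - <<'E'
from h import *
np.set_printoptions(precision=4,suppress=True)
o=bot.get_obs();w=bot.grab_frame("wrist");cv2.imwrite("pics/w16.png",w["pixels"]);R=o["tool_rot"]
print(o["position"],R,1e3*R.T@(np.array([.5477,.2815,.058])-o["position"]))
E
```

```text
time_s: 25.6
position: [0.5264, 0.0698, 0.204]
tool_rot: [[0.988, -0.157, -0.0], [-0.157, -0.988, -0.0], [-0.0, 0.0, -1.0]]
ft_force: [1.7, 0.1, -0.4]
grip_width: -0.004
time_s: 26.1
position: [0.5555, 0.2549, 0.2036]
tool_rot: [[0.999, -0.032, 0.0], [-0.032, -0.999, 0.001], [0.0, -0.001, -1.0]]
ft_force: [-0.2, -0.7, -1.8]
grip_width: 0.001
time_s: 26.6
position: [0.5553, 0.251, 0.2041]
tool_rot: [[0.974, 0.227, -0.0], [0.227, -0.974, -0.0], [-0.0, -0.0, -1.0]]
ft_force: [-0.1, -0.1, -0.2]
grip_width: -0.004
[0.5553 0.251  0.2041] [[ 0.9739  0.2272 -0.0002]
 [ 0.2272 -0.9739 -0.    ]
 [-0.0002 -0.     -1.    ]] [ -0.4811 -31.4114 146.0508]
```

View pics/w16.png

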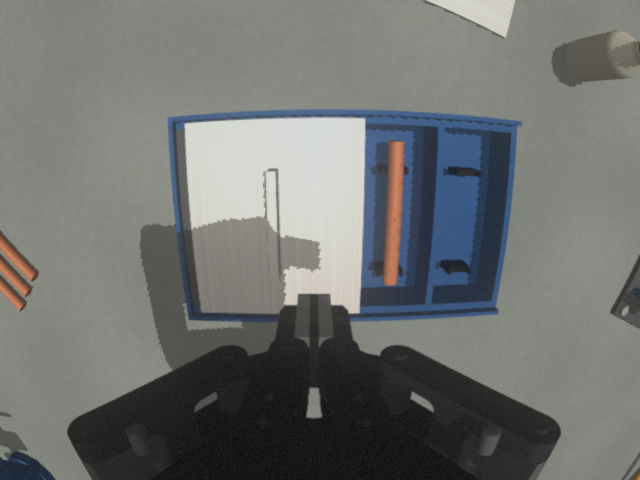

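The wrist view confirms a gap of about 8 px (roughly 8–10 mm) between the cover and its stop at u≈180. Lowering and pushing to contact.

```bash
python3 -m jog '{"dp":[[0,0,40],[0,0,45],[0,0,35],[0,0,20],[0,0,5]],"turn":[[0,0,0],[0,0,0],[0,0,0],[0,0,0],[0,0,0]],"gripper":[1,1,1,1,1]}'
python3 -m jog '{"dp":[[0,-3,0],[0,-3,0],[0,-3,0],[0,-3,0],[0,0,0]],"turn":[[0,0,0],[0,0,0],[0,0,0],[0,0,0],[0,0,0]],"gripper":[1,1,1,1,1]}'
python3 -m jog '{"dp":[[0,-2,0],[0,-2,0],[0,-2,0],[0,0,0]],"turn":[[0,0,0],[0,0,0],[0,0,0],[0,0,0]],"gripper":[1,1,1,1]}'
python3 -m jog '{"dp":[[0,-2,0],[0,-1,0],[0,0,0]],"turn":[[0,0,0],[0,0,0],[0,0,0]],"gripper":[1,1,1]}'
```

```text
time_s: 27.15
position: [0.554, 0.2508, 0.0568]
tool_rot: [[0.973, 0.229, -0.004], [0.229, -0.973, -0.001], [-0.004, 0.0, -1.0]]
ft_force: [-0.2, -0.2, -0.0]
grip_width: -0.003
time_s: 27.65
position: [0.5526, 0.2635, 0.0598]
tool_rot: [[0.973, 0.231, 0.001], [0.231, -0.973, 0.0], [0.001, -0.0, -1.0]]
ft_force: [0.2, 0.1, -0.8]
grip_width: -0.004
time_s: 28.05
position: [0.5512, 0.269, 0.0593]
tool_rot: [[0.973, 0.231, 0.0], [0.231, -0.973, 0.0], [0.0, 0.0, -1.0]]
ft_force: [0.7, -1.5, 1.0]
grip_width: 0.001
time_s: 28.35
position: [0.5504, 0.2719, 0.0592]
tool_rot: [[0.973, 0.231, 0.0], [0.231, -0.973, 0.0], [0.0, -0.0, -1.0]]
ft_force: [0.9, -2.1, 2.3]
grip_width: -0.002
```

```bash
python3 -m jog '{"dp":[[0,-1.5,0],[0,-1.5,0],[0,0,0]],"turn":[[0,0,0],[0,0,0],[0,0,0]],"gripper":[1,1,1]}'
python3 -m jog '{"dp":[[0,-1,0],[0,-1,0],[0,0,0]],"turn":[[0,0,0],[0,0,0],[0,0,0]],"gripper":[1,1,1]}'
python3 -m jog '{"dp":[[0,-1,0],[0,-1,0],[0,0,0]],"turn":[[0,0,0],[0,0,0],[0,0,0]],"gripper":[1,1,1]}'
python3 - <<'E'
from h import *
cv2.imwrite("pics/w17.png",bot.grab_frame("wrist")["pixels"])
E
```

```text
time_s: 28.65
position: [0.5501, 0.2738, 0.0592]
tool_rot: [[0.973, 0.231, 0.0], [0.231, -0.973, -0.002], [0.0, 0.002, -1.0]]
ft_force: [3.3, -9.5, 2.7]
grip_width: -0.001
time_s: 28.95
position: [0.55, 0.2741, 0.0592]
tool_rot: [[0.973, 0.231, 0.0], [0.231, -0.973, -0.004], [-0.0, 0.004, -1.0]]
ft_force: [5.2, -20.3, 3.8]
grip_width: -0.002
time_s: 29.25
position: [0.55, 0.2744, 0.0592]
tool_rot: [[0.973, 0.231, 0.001], [0.231, -0.973, -0.006], [-0.001, 0.006, -1.0]]
ft_force: [7.8, -32.0, 6.2]
grip_width: 0.001
```

View pics/w17.png

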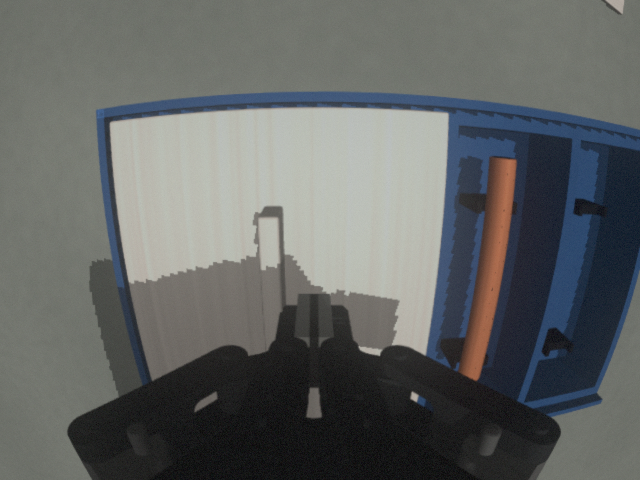

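The cover now bears on its stop: force rose to 32 N without further motion, and its edge touches the stop at u≈110. Backing off, last check, then handing in.

```bash
python3 -m jog '{"dp":[[0,5,0],[0,5,0],[0,0,-30],[0,0,-40],[0,0,-45]],"turn":[[0,0,0],[0,0,0],[0,0,0],[0,0,0],[0,0,0]],"gripper":[1,1,1,1,1]}'
python3 -m jog '{"dp":[[-40,0,-30],[-40,0,0],[-20,0,0],[0,0,0],[0,0,0]],"turn":[[0,0,0],[0,0,0],[0,0,0],[0,0,0],[0,0,0]],"gripper":[1,1,1,1,1]}'
python3 -m jog '{"dp":[[0,0,0],[0,0,0],[0,0,0]],"turn":[[0,0,0],[0,0,0],[0,0,0]],"gripper":[1,1,1]}'
python3 - <<'E'
from h import *
for n in("top","scene"):cv2.imwrite(f"pics/{n}18.png",bot.grab_frame(n)["pixels"])
E
```

```text
time_s: 29.8
position: [0.5501, 0.269, 0.1745]
tool_rot: [[0.973, 0.231, -0.002], [0.231, -0.973, -0.0], [-0.002, -0.0, -1.0]]
ft_force: [-0.6, -0.7, -0.1]
grip_width: 0.001
time_s: 30.3
position: [0.4539, 0.2463, 0.2044]
tool_rot: [[0.973, 0.231, 0.001], [0.231, -0.973, 0.001], [0.001, -0.0, -1.0]]
ft_force: [0.5, 0.5, -0.1]
grip_width: 0.002
time_s: 30.6
position: [0.4542, 0.2459, 0.2038]
tool_rot: [[0.973, 0.23, -0.0], [0.23, -0.973, -0.0], [-0.0, -0.0, -1.0]]
ft_force: [0.4, 0.3, 0.1]
grip_width: -0.004
```

View pics/top18.png

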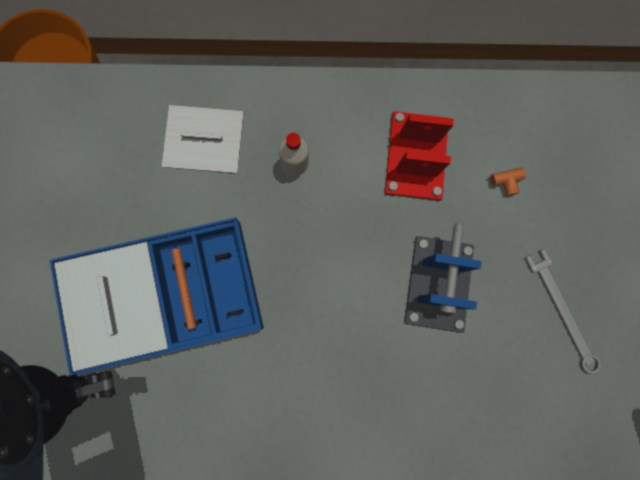

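View pics/scene18.png

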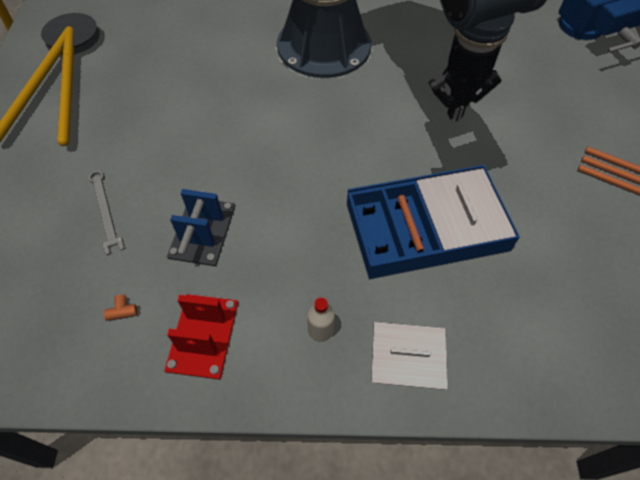

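The cover edge is now at (148,242), at the stop. The pin goes through both uprights with its head at (450,312) on the near upright. The bottle is unmoved at (293,150), and the arm is clear of everything.

```bash
python3 -c "
from cell import bot
print(bot.close_job())"
```

```text
the job is handed in; nothing more can be done
None
```

The job is handed in at about 31 s of the 72 s allowed; no verdict was reported. The pin is through both uprights with its head on the near one, and the cover is on its end stop.

- **Cover:** My first push left it about 10 mm short of the stop, which was within tolerance. After fitting the pin I pushed it again until the force rose to 32 N with no further motion.
- **Pin:** It came from pocket A, went through both bores with no noticeable side force, and was then pushed by its head until the upright stopped it, at about 9 N. I measured the head's outer face 10.5 mm behind the bore mouth (10 mm expected). The tip was 129.6 mm past the mouth, about 56 mm beyond the far upright.
- **Bottle and arm:** The oil bottle looks unmoved in the pictures, and the arm ended clear of everything.

Some things went wrong on the way:
- **First grip:** it was about 7 mm too high, so I regripped lower.
- **Wrist turn:** I once turned the wrist the wrong way and corrected it.
- **Pin slope:** the two-camera check could not be used because the views were too alike. I relied on the tool pose and the forces instead.

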